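# Make up a plating test cell: panel on the bus bar, anode in its sleeve, bail shut

### The arm

A 6-joint arm with a two-finger parallel gripper is mounted at the origin on a cart in front of the work surface, level with it; the furniture and walls round the work are solid. World frame = base frame: x ahead of the robot, y to its left, z up, the work surface at z = 0. Lengths are in mm, angles in rad, forces in N, time in s.
With the tool pointing down it reaches from about 350 to 975 mm from the base axis. Payload 7.1 kg.
Tool frame: the origin (TCP) lies midway between the tips of the shut fingers; the grasp point (between the pads) lies 19 mm behind it; z points along the fingers, y is the line along which they close (so a half turn about z gives the same grasp; the last joint's range is limited). The gripper opens to 88 mm and grips with 3 to 60 N. Pads are 20 mm wide; open, the fingers measure 115 mm over their backs; the gripper's body (75 mm by 178 mm) begins 61 mm behind the grasp point.
Start: joints at [-1.202, 0.423, 1.63, -0, 1.089, -0.019], TCP at [236.361, -578.566, 222.675] pointing down, gripper open.
Joint ranges: [-3, 3], [-0.9, 2.11], [0.09, 2.58], [-1.31, 4.45], [0.11, 2.69], [-2.54, 2.54]. Speed limits (rad/s): [2.39, 2.39, 3.01, 3.14, 3.14, 3.14].

### API

Orientations are given as a rotation vector (axis times angle).
In Python, from workcell import ctrl gives the robot as it stands. The module is installed in compiled form; this text tells all that it offers.
- The arm moves only by the tool apply_moves, never from a script. Its argument "targets" is a list of rows, each a list of 3 entries, a list of its own where there are three numbers: the opening, from -1 (shut) to 1 (fully open), then the shift along the tool's x, y, z normalised to -1 to 1, where 1 is 5 cm, then the turn, a rotation vector about the tool's x, y, z normalised to -1 to 1, where 1 is 90 degrees. In form: [[jaw, [x, y, z], [wx, wy, wz]], ...]. A call has 1 to 8 rows; each row shifts and turns the commanded pose from where the row before left it, along the tool's axes as they then stand; what a row does not reach is not made up. A row lasts 1/8 s, in which the tool goes at most 62.5 mm and 10.7 degrees, less where a joint would pass 70% of its speed; a pose out of reach is approached as far as the arm can. A call with a number of a shift or a turn outside -1 to 1 is refused whole. A call with a gripper value outside its range is refused whole. The fingers move at their own pace and stop on an object; the grip force is fixed at half the most. Time passes only in rows, so rows that do not move let the fingers close. It gives the time, the measured TCP pose, the force, the opening and the grip force at its end, in the units of the state.
- ctrl.get_obs(): the state, without advancing time (a new reading comes with each control period).
- ctrl.get_image(name): name is "side" or "top"; returns a dict with "pixels" (384x512x3 uint8, blue, green, red), "camera_matrix" (3x3 intrinsics, pixels), "view" (4x4, takes a point from world to camera coordinates). Camera axes: x right, y down, z forward; pixel columns grow to the right and rows downward; lengths in mm; the calibration is good to about 2 mm. A picture is of the moment at which its call begins. There is no depth.
- ctrl.close_job(): hands the job in; it is judged then, once.
Trained networks look in the newest picture that a camera, given by its name, has taken for a name from the list of things; names that differ only in an ending like _2 or _b are one class to them, and where a whole thing is asked for, a point or a joint stands for the part that bears it (a point fixed in the world has none). Each returns a list of dicts, best first, with "score" (0 to 1); they miss things now and then, are a little off and sometimes report something else, mostly with a low value. They report only what shows in the picture. A call takes as long as a camera call.
- ctrl.masks_of(label, camera): "region" (384x512 bool, what is visible of it) and "bbox" ([left, top, right, bottom] in pixels, round what is visible of it).
- ctrl.pinpoint(label, camera): "xy" ([column, row] in pixels: a listed point, or the origin of a listed thing).
The state is a dict: "t": time; "qpos": joint angles; "qvel": joint speeds; "joint_torque": joint torques, N m; "ee_pos": TCP position; "orientation": TCP orientation; "ft_force": force on the tool from outside, world axes, zero at the start; "moment": the same for the moment, N m; "width": finger opening in mm; "grasp_force": force on a finger pad.
Only numpy, scipy, OpenCV 4.12 (cv2) and the standard library are available. Lean on these libraries where they do the work, as an engineer would, in place of code of your own. Each camera call takes 0.05 s, during which the arm holds its last target. There are 200 camera calls.

### The job

Make up the empty plating test cell for its next run. Take the test panel with the hook and white grip out of the sloped rack and hang it over the copper bus bar, its hook seated in the bar's notch and the panel on the side of the anode sleeve, then swing the wire bail over so that it lies down on the hook; the white-headed anode rod goes tip down into the white sleeve until its collar sits on the rim. Leave the plain coupon in the rack and do not disturb the other things on the bench.

Things in the scene. Friction and masses are not known exactly. Their poses are not given: they have to be found in the camera images.
- cell: Fixed cell: empty open grey tank 160 (x) x 180 (y) x 100 mm high, walls 5 mm. Origin: middle of its underside; x from the front (sleeve) to the back (bail hinge). A flat copper bus bar, 12 mm thick in x, 20 mm high, lies across it along y at x = 0 (y = -100 to 100 mm), its top 122 mm above the bench, with a notch 42 mm long and 3 mm deep in the middle of its top edge.
- bar_notch (a point): Middle of the notch's floor on top of the bus bar, 119 mm above the bench. Axes as the cell.
- sleeve_mouth (a point): Centre of the open top of the white anode sleeve: an upright tube in the tank, bore 14 mm, outside 22 mm, its rim 110 mm above the bench, 101 mm deep, 58 mm in front (-x) of the bus bar. Axes as the cell.
- bail (a joint): Wire U of 8 mm round steel hinged behind the bus bar: arms 56 mm long at y = +-76 mm, crossbar along y. In rad: 0 when the crossbar lies on the hook of a seated panel (level with the hinge, 6 mm behind the bar's middle), pi/2 arms upright, about 2 leaning back open. Stiff hinge: stays where left, takes about 1 N at the crossbar; sinks to -0.08 if no hook is in the notch.
- bail_hinge (a point): Middle of the bail's hinge line, which runs along the cell's y: 62 mm behind (+x) the bus bar, 128 mm above the bench.
- bail_grip (a point): Middle of the black sleeve (13 mm thick, 36 mm long) on the bail's crossbar, 56 mm from the hinge line, at y = -50 mm of the cell: the place to push.
- rack: Fixed grey plastic block 60 x 206 x 50 mm on a base plate, tilted 25 degrees so that its holes point up and towards the robot (-x of the rack). Origin: middle of the base's underside, y along the rack. In the sloped top, 40 mm deep: slots 63 x 5 mm at y = -64 and +64 mm, one with the test panel, the other with the plain coupon, and at y = 0 a 13 mm bore with the anode rod.
- panel: Test panel, origin mid lower edge, z up to the grip, y along the width. Steel plate 60 x 66 x 3 mm at x = 0; above it a copper strip 30 mm wide, 3 mm thick goes up to z = 100 and over in +x as a hook: roof z = 100 to 105, lip down to z = 80 at x = 18.5 to 21.5, gap for the bar 17 mm (x = 1.5 to 18.5). On the roof a white grip, 26 (y) x 12 (x) mm, z = 105 to 151. 0.11 kg.
- panel_saddle (a point): Middle of the underside of the hook's roof, which comes to rest on the notch's floor: x = 10, z = 100 mm in the panel's frame. Axes as the panel.
- panel_grip (a point): Place to hold the white grip, x = 0, z = 132 mm in the panel's frame. Axes as the panel.
- coupon: Plain steel coupon 60 x 85 x 3 mm without a hook, standing in the other slot of the rack; it stays there. Origin: middle of its lower edge, z up along it.
- anode: Anode rod: dark rod 10 mm thick and 100 mm long with a pointed tip, below a white head. Origin: centre of the collar's underside, z along the rod towards the head. Collar 24 mm across and 4 mm thick, head 18 mm across from z = 4 to 42 mm. It stands in the rack's middle bore. Mass about 0.07 kg.
- anode_grip (a point): Place to hold the anode's head, on its axis at z = 27 mm. Axes as the anode.
- mouse: Black computer mouse, 112 x 60 x 36 mm, a bystander. Origin: middle of its underside.
- weighing_bottle: Small glass weighing bottle, 41 mm across and 45 mm high, a bystander. Origin: middle of its underside.
- stapler: Blue stapler, 34 x 128 x 58 mm, a bystander. Origin: middle of its underside.
- sample_bottle: Sample bottle with white cap, 47 mm across and 92 mm high, a bystander. Origin: middle of its underside.

How it is judged (in metres and radians):
On the way, in this order (a step that is already met when the one before it is completed fails the run):
1. the test panel hangs by its hook in the bus bar's notch, let go, with the bail still open (z of panel_saddle in the frame of bar_notch between -0.003 and 0.003 m and y of panel_saddle in the frame of bar_notch between -0.008 and 0.008 m and x of panel_saddle in the frame of bar_notch between -0.008 and 0.008 m and angle between the y axis of panel and the y axis of cell, either way round below 0.2 rad and angle between panel's own z axis and vertical below 0.35 rad and contact force between the fingers and panel below 0.05 N and value of joint bail above 1 rad), for 0.2 s.
2. the bail lies down on the hook (z of panel_saddle in the frame of bar_notch between -0.003 and 0.003 m and y of panel_saddle in the frame of bar_notch between -0.008 and 0.008 m and x of panel_saddle in the frame of bar_notch between -0.008 and 0.008 m and value of joint bail below 0.1 rad), for 0.2 s.
At the end, for the whole second after the job is handed in: Hook's roof in the bar's notch (3 mm in height, 8 mm along and across; turned < 0.2, leaning < 0.35 rad), bail lying on it (-0.05 to 0.1 rad), anode in the sleeve with its collar on the rim (4 mm in height, 5 mm sideways, leaning < 0.12 rad), both at rest (all of step 2 and angle between the y axis of panel and the y axis of cell, either way round below 0.2 rad and angle between panel's own z axis and vertical below 0.35 rad and value of joint bail above -0.05 rad and horizontal distance between anode and sleeve_mouth below 0.005 m and z of anode in the frame of sleeve_mouth between -0.004 and 0.004 m and angle between anode's own z axis and vertical below 0.12 rad and linear speed of each of panel, anode below 0.02 m/s); the robot touches nothing.
It fails at once if the plain coupon is moved by more than 25 mm (distance of coupon from where it was at the start of the episode above 0.025 m).
It fails at once if the mouse is moved by more than 30 mm (distance of mouse from where it was at the start of the episode above 0.03 m).
It fails at once if the weighing bottle is moved by more than 30 mm (distance of weighing_bottle from where it was at the start of the episode above 0.03 m).
It fails at once if the stapler is moved by more than 30 mm (distance of stapler from where it was at the start of the episode above 0.03 m).
It fails at once if the sample bottle is moved by more than 30 mm (distance of sample_bottle from where it was at the start of the episode above 0.03 m).
It also fails if it takes over 64 s, if anything falls off the work surface, if the arm or the gripper's body presses on something with over 40 N, if the wrist force passes 120 N, or if a joint passes its speed limit or range.

## Working session

There is one attempt and no reset: what is moved stays moved. The work goes in short steps, Python scripts to look and compute and a tool call to move; the robot and the scene stay as the last step left them, time stands still between calls to the robot, and variables do not carry over. Pictures are saved under pics/ and viewed, at most 10 in all, crops included, and the job is handed in when it is done.

Besides the shell and the picture viewer there is one more tool, called after "Emit:" by a JSON object that holds its "name" and its "arguments". apply_moves: Moves the arm, as the interface text tells. Scaled input: -1 to 1 covers 5 cm each way for a shift and 90 degrees each way for a turn. Its arguments: {"type":"object","properties":{"targets":{"type":"array"}},"required":["targets"]}

```bash
mkdir -p pics
cat > h.py <<'E'
import numpy as np, cv2
from scipy.optimize import least_squares
from scipy.spatial.transform import Rotation as R
from workcell import ctrl
def img(n): return ctrl.get_image(n)
def proj(I,p):
    K=np.array(I["camera_matrix"]);V=np.array(I["view"])
    c=(V[:3,:3]@np.atleast_2d(p).T).T+V[:3,3]; u=(K@c.T).T
    return u[:,:2]/u[:,2:]
def tri(Is,uvs):
    f=lambda p:np.concatenate([proj(I,p)[0]-uv for I,uv in zip(Is,uvs)])
    s=least_squares(f,[500,0,100]); return s.x,np.abs(s.fun).max()
E
python3 - <<'E'
from h import *
Is={n:img(n) for n in("side","top")}
for n in Is:
    cv2.imwrite(f"pics/{n}0.png",Is[n]["pixels"])
    V=np.array(Is[n]["view"]);print(n,(-V[:3,:3].T@V[:3,3]).round(),V[2,:3].round(2))
for l in "cell bar_notch sleeve_mouth bail_hinge bail_grip rack panel panel_saddle panel_grip coupon anode anode_grip mouse weighing_bottle stapler sample_bottle".split():
    d={n:ctrl.pinpoint(l,n) for n in Is}
    print(l,{n:[(np.round(x["xy"],1).tolist(),round(x["score"],2)) for x in d[n][:2]] for n in d},end=" ")
    if all(d.values()):
        p,e=tri(list(Is.values()),[d[n][0]["xy"] for n in Is]);print(p.round(1),round(e,1))
    else: print()
o=ctrl.get_obs();print(o["t"],o["ee_pos"],o["orientation"],o["width"])
E
```

```text
side [ 350. 1109.  588.] [ 0.17 -0.9  -0.4 ]
top [ 450.    3. 1275.] [ 0.06  0.01 -1.  ]
cell {'side': [([275.4, 269.9], 0.72), ([273.8, 176.9], 0.27)], 'top': [([200.4, 209.1], 0.81)]} [464.1 188.8 -15.8] 0.7
bar_notch {'side': [([275.5, 222.5], 0.63)], 'top': [([194.3, 210.6], 0.67), ([348.6, 217.6], 0.39)]} [461.8 190.2 113.8] 0.4
sleeve_mouth {'side': [([302.9, 224.4], 0.94)], 'top': [([198.5, 226.7], 0.76)]} [403.  177.2 106.1] 1.6
bail_hinge {'side': [([248.1, 218.9], 0.74)], 'top': [([187.8, 191.0], 0.84)]} [523.  208.6 128.3] 0.0
bail_grip {'side': [([235.2, 188.2], 0.82)], 'top': [([194.2, 182.1], 0.69)]} [552.7 179.4 190. ] 2.3
rack {'side': [([257.8, 211.2], 0.82), ([278.2, 267.8], 0.25)], 'top': [([285.4, 183.1], 0.57)]} [ 555.5 -116.2   -9.3] 0.4
panel {'side': [([292.3, 216.1], 0.59), ([282.1, 163.1], 0.51)], 'top': [([302.5, 187.8], 0.58), ([267.1, 180.4], 0.36)]} [ 492.7 -188.   -56.4] 13.6
panel_saddle {'side': [([280.3, 162.3], 0.7)], 'top': [([303.4, 198.3], 0.45)]} [ 493.3 -159.   136.5] 0.9
panel_grip {'side': [([287.0, 157.7], 0.42)], 'top': [([302.3, 205.9], 0.
[... 259 characters left out ...]
e_grip {'side': [([304.7, 182.9], 0.71), ([280.0, 171.5], 0.51)], 'top': [([269.0, 215.8], 0.68), ([281.8, 199.0], 0.41)]} [424.  -51.6 116.4] 5.6
mouse {'side': [([270.9, 312.2], 0.86)], 'top': [([150.2, 214.3], 0.92)]} [450.3 365.4  -2.7] 0.2
weighing_bottle {'side': [([220.4, 228.4], 0.58), ([267.8, 190.6], 0.54)], 'top': [([250.1, 157.2], 0.66), ([283.7, 183.7], 0.22)]} [645.9   8.5  -9.2] 1.6
stapler {'side': [([303.8, 181.6], 0.86), ([235.3, 187.5], 0.63)], 'top': []} 
sample_bottle {'side': [([290.8, 220.1], 0.83)], 'top': [([265.4, 214.4], 0.72)]} [446.5 -42.8   4. ] 0.1
1.7 [ 236.34840111 -578.58696126  222.68222102] [-3.08271912e+00 -6.05320500e-01  1.09363321e-05] 87.6970658434882
```

Run:
```python
import cv2
a=cv2.imread("pics/side0.png")[120:340,180:360];cv2.imwrite("pics/s1.png",cv2.resize(a,None,fx=2.7,fy=2.7,interpolation=cv2.INTER_CUBIC)) if 0 else None
cv2.imwrite("pics/s1.png",cv2.resize(a,(491,600),interpolation=cv2.INTER_CUBIC))
b=cv2.imread("pics/top0.png")[130:280,130:330];cv2.imwrite("pics/t1.png",cv2.resize(b,(800,600),interpolation=cv2.INTER_CUBIC))
```

```text
(no output)
```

View pics/s1.png

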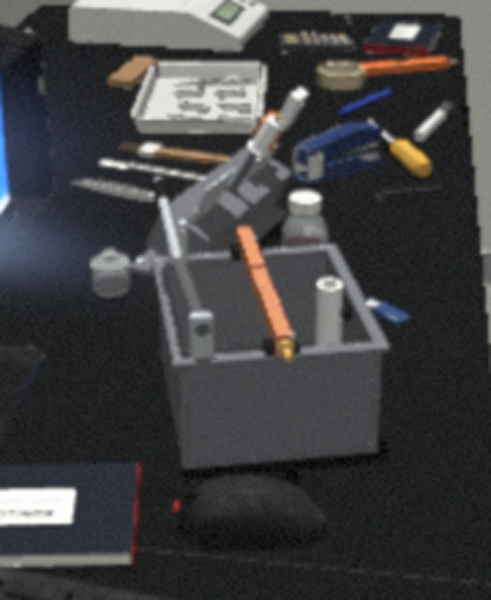

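View pics/t1.png

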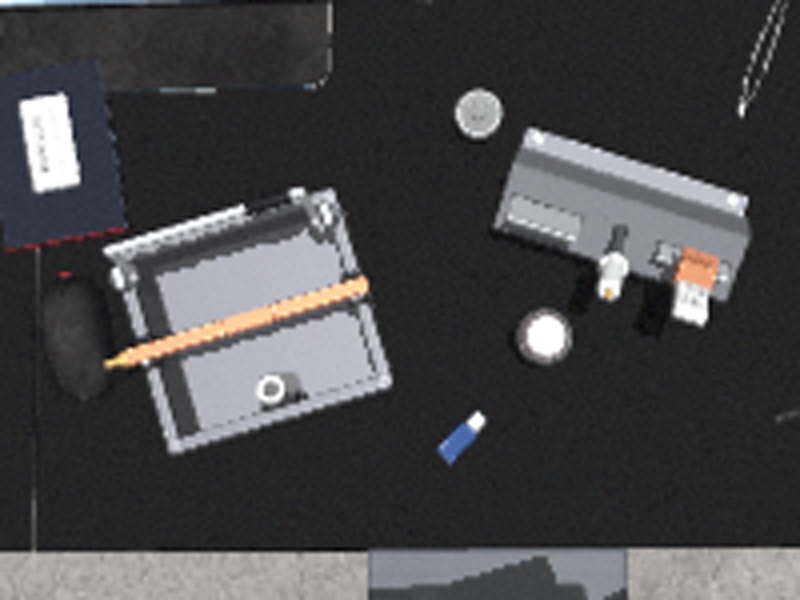

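Both views show the bare cell (bail open at the back, side ≈(240,195)) and the rack with the panel in the right-hand (−y) slot. In the top view the panel grip is at ≈(302,206) and the anode head at ≈(283,199). Next I'll measure with colour-blob centroids against model silhouettes.

```bash
cat >> h.py <<'E'
def cmask(I,kind):
    hsv=cv2.cvtColor(I["pixels"],cv2.COLOR_BGR2HSV).astype(int);h,s,v=hsv[...,0],hsv[...,1],hsv[...,2]
    return ((s<60)&(v>145) if kind=="white" else (h<=14)&(s>80)&(v>90)).astype(np.uint8)
def blobs(I,kind,mina=8,box=None):
    n,l,st,c=cv2.connectedComponentsWithStats(cmask(I,kind),connectivity=4)
    r=[(c[i].round(1).tolist(),st[i].tolist()) for i in range(1,n) if mina<=st[i][4]<3000]
    if box: r=[b for b in r if box[0]<b[0][0]<box[2] and box[1]<b[0][1]<box[3]]
    return r
E
python3 - <<'E'
from h import *
for n,b in(("side",(200,130,350,280)),("top",(150,150,330,250))):
    I=img(n);print(n,np.array(I["camera_matrix"]).round(1).tolist())
    for k in("white","orange"):
        print(k,blobs(I,k,8,b))
E
python3 - <<'E'
import cv2
a=cv2.imread("pics/side0.png")[145:205,245:325];cv2.imwrite("pics/s2.png",cv2.resize(a,(800,600),interpolation=cv2.INTER_CUBIC))
E
```

```text
side [[449.7, 0.0, 249.9], [0.0, 449.7, 193.2], [0.0, 0.0, 1.0]]
white [([327.9, 131.0], [323, 129, 11, 5, 46]), ([254.1, 153.5], [228, 143, 50, 23, 869]), ([300.9, 146.3], [298, 145, 7, 3, 12]), ([289.2, 154.2], [287, 152, 6, 6, 24]), ([337.6, 164.3], [333, 160, 10, 9, 40]), ([276.7, 168.9], [271, 162, 14, 17, 73]), ([234.5, 173.8], [231, 172, 8, 4, 24]), ([222.3, 179.8], [217, 178, 13, 4, 26]), ([260.4, 184.8], [255, 181, 12, 9, 29]), ([291.5, 192.3], [286, 190, 12, 6, 57]), ([242.1, 203.4], [238, 192, 9, 23, 89]), ([246.2, 201.0], [245, 200, 4, 3, 10]), ([219.9, 215.6], [214, 212, 13, 7, 62]), ([231.7, 214.8], [230, 214, 5, 3, 10]), ([300.7, 229.1], [296, 221, 10, 24, 92]), ([315.1, 231.1], [312, 230, 7, 3, 16]), ([253.2, 235.0], [250, 234, 8, 3, 22])]
orange [([328.3, 143.3], [312, 140, 34, 8, 176]), ([226.2, 148.9], [225, 147, 4, 4, 9]), ([277.2, 162.2], [275, 160, 6, 6, 13]), ([240.2, 175.0], [238, 174, 6, 3, 12]), ([250.6, 175.4], [248, 175, 6, 2, 9]), ([257.8, 177.5], [256, 176, 5, 4, 10]), ([276.0, 224.0], [266, 202, 21, 44, 337])]
top [[360.2, 0.0, 250.4], [0.0, 360.2, 191.6], [0.0, 0.0, 1.0]]
white [([249.2, 157.8], [244, 153, 11, 11, 97]), ([288.3, 172.6], [261, 162, 56, 22, 302]), ([284.7, 188.2], [254, 171, 62, 40, 858]), ([203.7, 178.3], [202, 177, 4, 4, 11]), ([210.8, 180.5], [207, 177, 7, 9, 32]), ([173.9, 187.9], [156, 181, 37, 14, 146]), ([192.9, 199.3], [169, 184, 50, 29, 683]), ([159.1, 198.7], [158, 196, 3, 6, 13]), ([163.4, 207.7], [161, 202, 6, 12, 32]), ([198.8, 223.5], [167, 206, 61, 37, 1039]), ([266.1, 213.6], [261, 208, 11, 12, 88]), ([248.6, 235.2], [247, 233, 4, 5, 14])]
orange [([303.6, 196.7], [298, 192, 12, 11, 81]), ([171.9, 216.3], [170, 214, 6, 5, 15])]
```

View pics/s2.png

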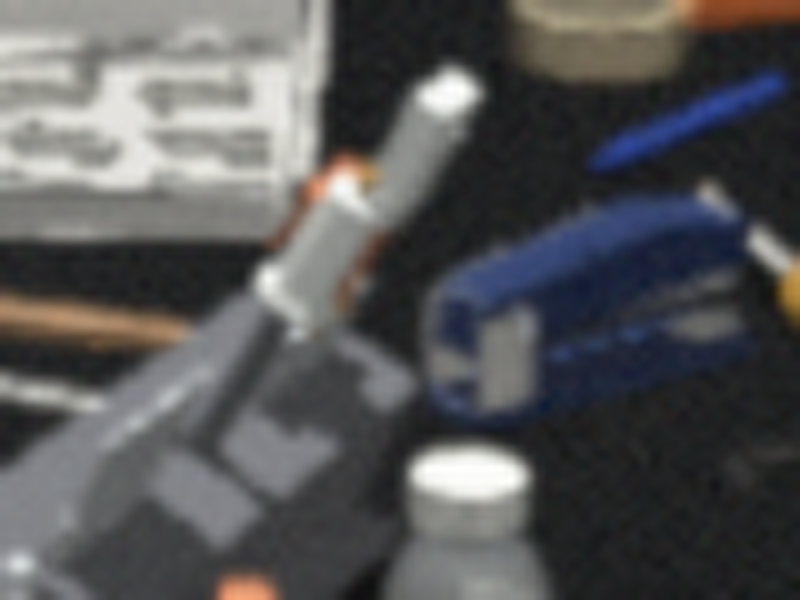

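The side crop shows the grip's top at ≈(290,154), the anode head's top at ≈(280,164) and its collar at ≈(274,175). Now I'll fit the rack and cell poses jointly.

```bash
cat >> h.py <<'E'
def Rz(a): return R.from_euler('z',a).as_matrix()
def rackR(yaw,t=25): return Rz(yaw)@R.from_euler('y',-t,degrees=True).as_matrix()
def fit(Is,model,data,x0,**k):
    def f(x): return np.concatenate([(proj(Is[c],model(x,o,p))[0]-uv)*w for c,o,p,uv,w in data])
    s=least_squares(f,x0,loss="soft_l1",**k); return s.x,f(s.x).reshape(-1,2)
E
cat > fit1.py <<'E'
from h import *
Is={n:img(n) for n in("side","top")}
def cell(x,o,p): return np.array([x[0],x[1],0])+Rz(x[2])@p
D=[("top",0,p,uv,w) for p,uv,w in[((-80,-90,100),(227.75,225.25),1),((-80,90,100),(173.5,243),1),((80,-90,100),(213,177.5),1),((-58,0,110),(197.6,227.2),1.5),((0,0,119),(194.3,210.6),.7),((62,0,128),(187.8,191),.7),((0,-100,122),(221.6,201.8),1)]]
D+=[("side",0,p,uv,w) for p,uv,w in[((80,90,100),(243.05,253.1),1),((-80,90,100),(322.3,246.9),1),((80,-90,100),(236.8,214.2),1),((-80,-90,100),(301.7,209.8),1),((80,90,0),(247.1,290.9),1),((-80,90,0),(318.6,286.1),1),((-58,0,110),(300.8,224.4),1.5),((0,0,119),(275.5,222.5),.7),((62,0,128),(248.1,218.9),.7)]]
for cams in(("top","side"),("top",),("side",)):
    x,r=fit(Is,cell,[d for d in D if d[0] in cams],[460,190,.29]);print("cell",cams,x.round(3),np.abs(r).max().round(2))
    if len(cams)==2: print(r.round(1).tolist()); xc=x
print("notch",cell(xc,0,(0,0,119)),"sleeve",cell(xc,0,(-58,0,110)))
g=least_squares(lambda q:np.concatenate([proj(Is[c],cell(xc,0,(62-56*np.cos(q[0]),-50,128+56*np.sin(q[0]))))[0]-uv for c,uv in(("side",(235.2,188.2)),("top",(194.2,182.1)))]),[2]);print("bail",g.x,g.fun)
off={"p":(0,-64,-40),"a":(0,0,60),"c":(0,64,-40)}
def rack(x,o,p): return x[:3]+rackR(x[3],25)@(np.array(off[o])+p)
D=[("top","p",(-6,13,151),(298.5,209.5),1),("top","p",(-6,-13,151),(306.2,211.2),1),("top","p",(21.5,15,105),(300,192.5),1),("top","p",(21.5,-15,105),(310,194.5),1),
("top","p",(0,0,132),(302.3,205.9),.7),("top","a",(0,0,0),(281.3,195.6),.5),("top","a",(-9,0,42),(281.75,204.5),1),("top","c",(0,30,85),(257,185),.7),("top","c",(0,-30,85),(273.75,190.5),.7),
("side","p",(0,0,151),(290,154.2),1),("side","a",(0,0,42),(280.2,163.6),1),("side","a",(0,0,0),(273.8,175.6),1)]
x,r=fit(Is,rack,D,[520,-100,60,-.29]);print("rack",x.round(3));print(r.round(1).tolist())
print("pgrip",rack(x,"p",(0,0,132)),"agrip",rack(x,"a",(0,0,27)))
q=x
def ground(I,uv):
    V=np.array(I["view"]);d=V[:3,:3].T@np.linalg.inv(I["camera_matrix"])@[*uv,1];c=-V[:3,:3].T@V[:3,3];return c-d*c[2]/d[2]
print("stapler",ground(Is["side"],(300,184)))
E
python3 fit1.py
```

```text
cell ('top', 'side') [4.61068e+02 1.96375e+02 2.89000e-01] 2.51
[[-1.2, 0.6], [-0.1, -0.8], [-0.5, 1.5], [0.0, 0.6], [-1.6, -0.2], [-1.2, 0.5], [0.2, -0.6], [2.3, -1.3], [-2.5, -1.0], [0.9, 0.3], [-0.4, 0.2], [-0.5, 0.4], [-0.6, -1.1], [-0.3, -1.5], [0.2, -0.6], [0.5, 0.9]]
cell ('top',) [4.61985e+02 1.94961e+02 2.89000e-01] 1.26
cell ('side',) [4.60503e+02 1.99320e+02 2.87000e-01] 2.35
notch [461.06787615 196.37513509 119.        ] sleeve [405.47221842 179.8487065  110.        ]
bail [1.92657316] [ 2.23041682  2.65102437  2.64278213 -2.24989166]
rack [ 5.27864e+02 -1.05078e+02  6.37210e+01 -2.96000e-01]
[[-0.3, -0.7], [0.1, 0.0], [0.3, 2.9], [-0.6, 3.5], [0.4, 0.0], [1.1, 0.4], [0.4, -0.6], [-0.7, 1.1], [-0.0, 0.9], [-1.0, 0.2], [-1.1, 0.0], [-0.4, -0.4]]
pgrip [ 471.99622946 -154.94336511  147.10159205] agrip [492.69689215 -94.34676686 142.57005312]
stapler [ 441.02473995 -328.12204464    0.        ]
```

```bash
cat >> h.py <<'E'
def plan(P,Rt,n,jaw,start=None):
    """rows from present pose (or start) to TCP P, rotation Rt in n rows; rounding is compensated"""
    if start is None:
        o=ctrl.get_obs();start=(np.array(o["ee_pos"]),R.from_rotvec(o["orientation"]).as_matrix())
    p,r=start[0].copy(),start[1].copy();p0=p.copy();r0=r.copy()
    w=R.from_matrix(r0.T@Rt).as_rotvec();rows=[]
    for k in range(1,n+1):
        d=np.round(r.T@(p0+(P-p0)*k/n-p)/50,3)
        t=np.round(R.from_matrix(r.T@r0@R.from_rotvec(w*k/n).as_matrix()).as_rotvec()/(np.pi/2),3)
        rows.append([jaw,d.tolist(),t.tolist()]);p=p+r@d*50;r=r@R.from_rotvec(t*np.pi/2).as_matrix()
    for i in range(0,n,8): print(str(rows[i:i+8]).replace(" ",""))
    return p,r
def toolR(Rp):  # tool y = panel x, tool z = -panel z
    return np.column_stack([Rp[:,1],Rp[:,0],-Rp[:,2]])
def st():
    o=ctrl.get_obs();print("t",round(o["t"],2),"p",np.round(o["ee_pos"],1),"q",np.round(o["qpos"],2),"F",np.round(o["ft_force"],1),"w",round(o["width"],1),"g",round(o["grasp_force"],1));return o
E
sed -i 's/(21.5,15,105)/(21.5,15,80)/;s/(21.5,-15,105)/(21.5,-15,80)/' fit1.py
cat >> fit1.py <<'E'
Rp=rackR(q[3]);g=rack(q,"p",(0,0,132))
a=plan(g+71*Rp[:,2],toolR(Rp),16,0.2)
print("--");plan(g-19*Rp[:,2],toolR(Rp),6,0.2,a)
E
python3 fit1.py | sed -n '7,$p'
```

```text
rack [ 5.27497e+02 -1.05533e+02  6.37100e+01 -3.06000e-01]
[[-0.3, -0.5], [0.0, 0.3], [0.4, 0.3], [-0.8, 1.1], [0.3, 0.2], [1.2, 0.5], [0.4, -0.6], [-0.6, 1.0], [0.0, 0.9], [-0.7, 0.3], [-1.0, 0.0], [-0.3, -0.4]]
pgrip [ 471.14480596 -154.85011188  147.09075149] agrip [492.43632816 -94.45858733 142.55921255]
stapler [ 441.02473995 -328.12204464    0.        ]
[[0.2,[0.443,-0.403,0.014],[-0.016,0.008,-0.034]],[0.2,[0.464,-0.38,0.01],[-0.016,0.007,-0.035]],[0.2,[0.484,-0.353,0.006],[-0.017,0.008,-0.034]],[0.2,[0.502,-0.328,0.003],[-0.016,0.007,-0.034]],[0.2,[0.519,-0.3,0.001],[-0.016,0.008,-0.035]],[0.2,[0.534,-0.271,-0.0],[-0.016,0.008,-0.034]],[0.2,[0.549,-0.242,0.0],[-0.017,0.007,-0.034]],[0.2,[0.56,-0.213,0.001],[-0.016,0.008,-0.035]]]
[[0.2,[0.571,-0.181,0.003],[-0.016,0.007,-0.034]],[0.2,[0.58,-0.151,0.005],[-0.016,0.008,-0.034]],[0.2,[0.587,-0.12,0.008],[-0.017,0.008,-0.035]],[0.2,[0.593,-0.088,0.014],[-0.016,0.007,-0.034]],[0.2,[0.597,-0.056,0.018],[-0.016,0.008,-0.034]],[0.2,[0.598,-0.025,0.025],[-0.016,0.008,-0.035]],[0.2,[0.598,0.007,0.032],[-0.016,0.007,-0.034]],[0.2,[0.597,0.039,0.039],[-0.017,0.008,-0.034]]]
--
[[0.2,[-0.0,-0.0,0.3],[0.0,-0.0,-0.0]],[0.2,[-0.0,-0.001,0.3],[0.0,-0.0,-0.0]],[0.2,[-0.0,0.0,0.3],[0.0,-0.0,-0.0]],[0.2,[-0.0,-0.0,0.3],[0.0,-0.0,-0.0]],[0.2,[-0.0,-0.0,0.3],[0.0,-0.0,-0.0]],[0.2,[-0.0,-0.001,0.3],[0.0,-0.0,-0.0]]]
```

Emit:
{"name": "apply_moves", "arguments": {"targets": [[0.2, [0.443, -0.403, 0.014], [-0.016, 0.008, -0.034]], [0.2, [0.464, -0.38, 0.01], [-0.016, 0.007, -0.035]], [0.2, [0.484, -0.353, 0.006], [-0.017, 0.008, -0.034]], [0.2, [0.502, -0.328, 0.003], [-0.016, 0.007, -0.034]], [0.2, [0.519, -0.3, 0.001], [-0.016, 0.008, -0.035]], [0.2, [0.534, -0.271, 0], [-0.016, 0.008, -0.034]], [0.2, [0.549, -0.242, 0], [-0.017, 0.007, -0.034]], [0.2, [0.56, -0.213, 0.001], [-0.016, 0.008, -0.035]]]}}

```text
t: 3.0
ee_pos: [339.8, -361.3, 217.2]
orientation: [2.707, 1.182, 0.197]
ft_force: [-0.2, -0.6, 0.3]
width: 52.9
grasp_force: 0.0
```

Emit:
{"name": "apply_moves", "arguments": {"targets": [[0.2, [0.571, -0.181, 0.003], [-0.016, 0.007, -0.034]], [0.2, [0.58, -0.151, 0.005], [-0.016, 0.008, -0.034]], [0.2, [0.587, -0.12, 0.008], [-0.017, 0.008, -0.035]], [0.2, [0.593, -0.088, 0.014], [-0.016, 0.007, -0.034]], [0.2, [0.597, -0.056, 0.018], [-0.016, 0.008, -0.034]], [0.2, [0.598, -0.025, 0.025], [-0.016, 0.008, -0.035]], [0.2, [0.598, 0.007, 0.032], [-0.016, 0.007, -0.034]], [0.2, [0.597, 0.039, 0.039], [-0.017, 0.008, -0.034]]]}}

```text
t: 4.0
ee_pos: [443.1, -145.0, 211.8]
orientation: [2.229, 1.636, 0.365]
ft_force: [0.3, 0.2, -0.6]
width: 52.3
grasp_force: 0.0
```

```bash
cat > p2.py <<'E'
from h import *
o=st()
for n in("side","top"):
    I=img(n);a=I["pixels"]
    c=a[110:230,240:340] if n=="side" else a[150:240,240:340]
    cv2.imwrite(f"pics/{n}2.png",c)
a=cv2.imread("pics/side2.png");b=cv2.imread("pics/top2.png")
cv2.imwrite("pics/c2.png",np.hstack([cv2.resize(a,(400,480),interpolation=2),cv2.resize(b,(400,480))]))
Rp=rackR(-.306);g=np.array([471.1,-154.9,147.1])
print(R.from_rotvec(o["orientation"]).as_matrix()-toolR(Rp))
plan(g-19*Rp[:,2],toolR(Rp),7,0.2)
E
python3 p2.py
```

```text
t 4.0 p [ 443.1 -145.   211.8] q [-0.36  0.05  2.26  0.06  0.4  -0.1 ] F [ 0.3  0.2 -0.6] w 52.3 g 0.0
[[-0.00158455 -0.00047179  0.00218693]
 [ 0.00049912  0.00162167  0.00027221]
 [ 0.0002352   0.00200427  0.00093734]]
[[0.2,[-0.006,0.001,0.257],[0.0,-0.0,0.0]],[0.2,[-0.005,0.001,0.257],[0.0,-0.0,0.001]],[0.2,[-0.006,0.001,0.258],[0.0,-0.001,-0.0]],[0.2,[-0.005,0.001,0.257],[0.0,0.0,0.0]],[0.2,[-0.005,0.001,0.257],[0.0,0.0,0.0]],[0.2,[-0.005,0.001,0.257],[0.0,-0.0,0.001]],[0.2,[-0.006,0.001,0.257],[0.0,-0.0,-0.0]]]
```

View pics/c2.png

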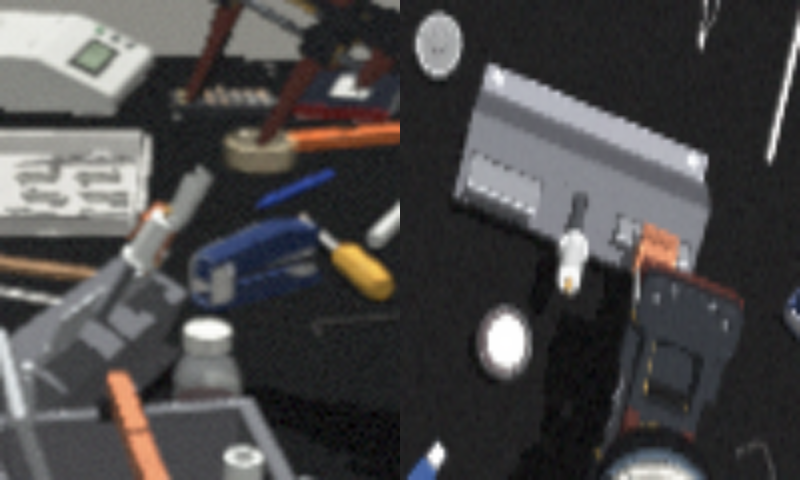

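The side view shows both fingers straddling the grip's axis (finger tips ≈(205,105)/(270,140), grip top ≈(200,170) in the crop). I'll advance and close.

Emit:
{"name": "apply_moves", "arguments": {"targets": [[0.2, [-0.006, 0.001, 0.257], [0, 0, 0]], [0.2, [-0.005, 0.001, 0.257], [0, 0, 0]], [0.2, [-0.006, 0.001, 0.258], [0, 0, 0]], [0.2, [-0.005, 0.001, 0.257], [0, 0, 0]], [0.2, [-0.005, 0.001, 0.257], [0, 0, 0]], [0.2, [-0.005, 0.001, 0.257], [0, 0, 0]], [0.2, [-0.005, 0.001, 0.257], [0, 0, 0]], [0.2, [0, 0, 0], [0, 0, 0]]]}}

```text
t: 5.1
ee_pos: [478.5, -159.0, 128.9]
orientation: [2.233, 1.636, 0.362]
ft_force: [-0.5, 0.5, -0.2]
width: 52.7
grasp_force: 0.0
```

Emit:
{"name": "apply_moves", "arguments": {"targets": [[-0.9, [0, 0, 0], [0, 0, 0]], [-0.9, [0, 0, 0], [0, 0, 0]], [-0.9, [0, 0, 0], [0, 0, 0]], [-0.9, [0, 0, 0], [0, 0, 0]], [-0.9, [0, 0, 0], [0, 0, 0]]]}}

```text
t: 5.72
ee_pos: [481.7, -160.4, 131.9]
orientation: [2.227, 1.63, 0.368]
ft_force: [8.1, -1.0, -0.2]
width: 12.2
grasp_force: 29.9
```

Run:
```python
from h import *
st();Rp=rackR(-.306);g=np.array([471.1,-154.9,147.1])
plan(g+41*Rp[:,2],toolR(Rp),8,-.9)
```

```text
t 5.72 p [ 481.7 -160.4  131.9] q [-0.36  0.29  2.24  0.13  0.17 -0.18] F [ 8.1 -1.  -0.2] w 12.2 g 29.9
[[-0.9,[0.005,-0.009,-0.149],[0.001,0.0,-0.0]],[-0.9,[0.005,-0.01,-0.15],[0.0,0.0,-0.0]],[-0.9,[0.005,-0.009,-0.149],[0.001,0.0,-0.0]],[-0.9,[0.005,-0.01,-0.149],[0.001,0.0,-0.0]],[-0.9,[0.005,-0.01,-0.15],[0.0,0.0,-0.0]],[-0.9,[0.005,-0.01,-0.149],[0.001,0.0,-0.0]],[-0.9,[0.005,-0.01,-0.149],[0.0,0.0,-0.0]],[-0.9,[0.005,-0.011,-0.15],[0.001,0.0,-0.0]]]
```

Emit:
{"name": "apply_moves", "arguments": {"targets": [[-0.9, [0, 0.08, 0], [0, 0, 0]], [-0.9, [0, 0, -0.1], [0, 0, 0]], [-0.9, [0, 0, -0.2], [0, 0, 0]], [-0.9, [0, 0, -0.2], [0, 0, 0]], [-0.9, [0, 0, -0.2], [0, 0, 0]], [-0.9, [0, 0, -0.2], [0, 0, 0]], [-0.9, [0, 0, -0.2], [0, 0, 0]], [-0.9, [0, 0, 0], [0, 0, 0]]]}}

```text
t: 6.72
ee_pos: [459.0, -152.9, 181.8]
orientation: [2.232, 1.636, 0.363]
ft_force: [0.4, -0.2, -1.2]
width: 12.0
grasp_force: 30.0
```

```bash
cat > p3.py <<'E'
from h import *
o=st()
# transit: up & upright, then to above the notch
c=np.array([461.1,196.4,0]);yaw=.289;Rc=Rz(yaw)
P0,R0=np.array(o["ee_pos"]),R.from_rotvec(o["orientation"]).as_matrix()
mid=np.array([455.,-120.,285.])
a=plan(mid,toolR(Rz(-.29)),5,-.9)
print('--')
# panel frame: saddle (10,0,100) over notch, raised 30 above contact-free height (panel bottom at 150)
T=c+Rc@[-10,0,0]+[0,0,155+113]
a=plan(T,toolR(Rc),16,-.9,a)
print(T)
E
python3 p3.py
```

```text
t 6.72 p [ 459.  -152.9  181.8] q [-0.36  0.14  2.25  0.08  0.32 -0.12] F [ 0.4 -0.2 -1.2] w 12.0 g 30.0
[[-0.9,[0.121,0.125,-0.397],[0.056,0.0,-0.002]],[-0.9,[0.12,0.089,-0.407],[0.055,0.001,-0.002]],[-0.9,[0.121,0.055,-0.413],[0.056,0.0,-0.002]],[-0.9,[0.121,0.019,-0.416],[0.055,0.001,-0.002]],[-0.9,[0.122,-0.018,-0.416],[0.056,-0.0,-0.002]]]
--
[[-0.9,[0.374,-0.116,0.021],[-0.0,-0.0,-0.023]],[-0.9,[0.379,-0.103,0.022],[-0.0,-0.0,-0.023]],[-0.9,[0.381,-0.089,0.021],[-0.0,-0.0,-0.023]],[-0.9,[0.385,-0.075,0.022],[-0.0,-0.0,-0.023]],[-0.9,[0.387,-0.061,0.021],[-0.0,-0.0,-0.023]],[-0.9,[0.389,-0.047,0.021],[-0.0,-0.0,-0.023]],[-0.9,[0.391,-0.033,0.022],[-0.0,-0.0,-0.023]],[-0.9,[0.391,-0.019,0.021],[-0.0,-0.0,-0.023]]]
[[-0.9,[0.392,-0.005,0.022],[-0.0,-0.0,-0.023]],[-0.9,[0.392,0.01,0.021],[-0.0,-0.0,-0.023]],[-0.9,[0.391,0.024,0.021],[-0.0,-0.0,-0.023]],[-0.9,[0.39,0.037,0.022],[-0.0,-0.0,-0.023]],[-0.9,[0.389,0.052,0.021],[-0.0,-0.0,-0.024]],[-0.9,[0.386,0.066,0.022],[-0.0,-0.0,-0.023]],[-0.9,[0.384,0.081,0.021],[-0.0,-0.0,-0.023]],[-0.9,[0.38,0.094,0.021],[-0.0,-0.0,-0.023]]]
[451.51470651 193.55006162 268.        ]
```

Emit:
{"name": "apply_moves", "arguments": {"targets": [[-0.9, [0, 0, -0.4], [0, 0, 0]], [-0.9, [0.12, 0.089, -0.407], [0.055, 0.001, -0.002]], [-0.9, [0.121, 0.055, -0.413], [0.056, 0, -0.002]], [-0.9, [0.121, 0.019, -0.416], [0.055, 0.001, -0.002]], [-0.9, [0.122, -0.018, -0.416], [0.056, 0, -0.002]], [-0.9, [0, 0, 0], [0.056, 0, 0]]]}}

```text
t: 7.48
ee_pos: [442.1, -122.0, 282.3]
orientation: [-2.521, -1.874, 0.0]
ft_force: [-0.2, -0.0, -2.8]
width: 12.2
grasp_force: 30.0
```

Emit:
{"name": "apply_moves", "arguments": {"targets": [[-0.9, [0.374, -0.116, 0.021], [0, 0, -0.023]], [-0.9, [0.379, -0.103, 0.022], [0, 0, -0.023]], [-0.9, [0.381, -0.089, 0.021], [0, 0, -0.023]], [-0.9, [0.385, -0.075, 0.022], [0, 0, -0.023]], [-0.9, [0.387, -0.061, 0.021], [0, 0, -0.023]], [-0.9, [0.389, -0.047, 0.021], [0, 0, -0.023]], [-0.9, [0.391, -0.033, 0.022], [0, 0, -0.023]], [-0.9, [0.391, -0.019, 0.021], [0, 0, -0.023]]]}}

```text
t: 8.48
ee_pos: [439.8, 35.1, 271.8]
orientation: [-2.224, -2.218, 0.001]
ft_force: [-0.2, -0.1, -1.5]
width: 11.8
grasp_force: 30.0
```

Emit:
{"name": "apply_moves", "arguments": {"targets": [[-0.9, [0.392, -0.005, 0.022], [0, 0, -0.023]], [-0.9, [0.392, 0.01, 0.021], [0, 0, -0.023]], [-0.9, [0.391, 0.024, 0.021], [0, 0, -0.023]], [-0.9, [0.39, 0.037, 0.022], [0, 0, -0.023]], [-0.9, [0.389, 0.052, 0.021], [0, 0, -0.024]], [-0.9, [0.386, 0.066, 0.022], [0, 0, -0.023]], [-0.9, [0.384, 0.081, 0.021], [0, 0, -0.023]], [-0.9, [0.3, 0.094, -0.1], [0, 0, -0.023]]]}}

```text
t: 9.48
ee_pos: [439.4, 187.9, 269.2]
orientation: [-1.878, -2.517, 0.003]
ft_force: [0.7, -0.4, -1.2]
width: 12.2
grasp_force: 30.0
```

Run:
```python
from h import *
o=st();print((R.from_rotvec(o["orientation"]).as_matrix()-toolR(Rz(.289))).round(3).tolist())
Is={n:img(n) for n in("side","top")}
for l in("panel","panel_saddle","panel_grip","bar_notch"):
    d={n:ctrl.pinpoint(l,n) for n in Is}
    print(l,{n:[(np.round(x["xy"],1).tolist(),round(x["score"],2)) for x in d[n][:1]] for n in d})
a=Is["side"]["pixels"][130:290,220:340];b=Is["top"]["pixels"][160:250,150:235]
cv2.imwrite("pics/c3.png",np.hstack([cv2.resize(a,(450,600),interpolation=2),cv2.resize(b,(350,371)) if 0 else cv2.copyMakeBorder(cv2.resize(b,(350,371),interpolation=2),0,229,0,0,0)]))
```

```text
t 9.47 p [439.4 187.9 269.2] q [0.38 0.15 1.9  0.   1.1  0.09] F [ 0.7 -0.4 -1.2] w 12.2 g 30.0
[[0.001, 0.0, -0.002], [0.0, -0.001, -0.001], [-0.0, -0.002, 0.0]]
panel {'side': [([285.1, 205.2], 0.76)], 'top': []}
panel_saddle {'side': [([286.9, 163.2], 0.82)], 'top': []}
panel_grip {'side': [([288.8, 147.6], 0.76)], 'top': []}
bar_notch {'side': [([273.7, 221.2], 0.63)], 'top': []}
```

View pics/c3.png

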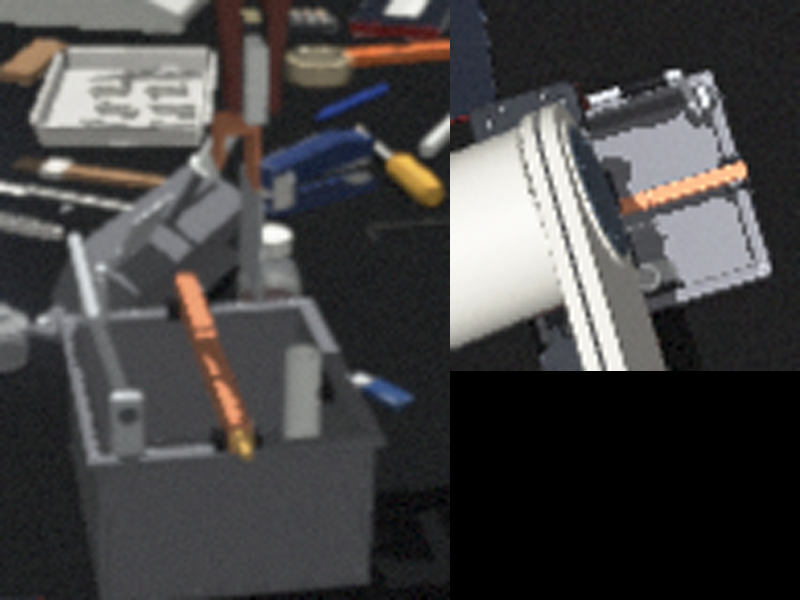

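The panel hangs upright just in front of the bar, with the roof and lip visible in the crop at (215–265,115–190) and the bar at (180–255,275–455). I'll go down 6 mm ahead of the bar, then look again.

Run:
```python
from h import *
c=np.array([461,195.8,0]);Rc=Rz(.289)
a=plan(c+Rc@[-16,-1,0]+[0,0,269],toolR(Rc),3,-.9)
plan(c+Rc@[-16,-1,0]+[0,0,173],toolR(Rc),7,-.9,a)
```

```text
[[-0.9,[0.01,0.043,0.007],[0.0,-0.0,-0.001]],[-0.9,[0.011,0.043,0.006],[0.0,-0.0,-0.0]],[-0.9,[0.01,0.043,0.007],[0.0,-0.0,-0.001]]]
[[-0.9,[-0.0,-0.0,0.274],[0.0,-0.0,-0.0]],[-0.9,[-0.0,-0.0,0.275],[0.0,-0.0,-0.0]],[-0.9,[-0.0,-0.0,0.274],[0.0,-0.0,-0.0]],[-0.9,[-0.0,-0.0,0.274],[0.0,-0.0,-0.0]],[-0.9,[-0.0,-0.0,0.275],[0.0,-0.0,-0.0]],[-0.9,[-0.0,-0.0,0.274],[0.0,-0.0,-0.0]],[-0.9,[-0.0,-0.001,0.274],[0.0,-0.0,-0.0]]]
```

Emit:
{"name": "apply_moves", "arguments": {"targets": [[-0.9, [0.01, 0.043, 0], [0, 0, 0]], [-0.9, [0.01, 0.043, 0], [0, 0, 0]], [-0.9, [0.01, 0.043, 0], [0, 0, 0]], [-0.9, [0, 0, 0.35], [0, 0, 0]], [-0.9, [0, 0, 0.4], [0, 0, 0]], [-0.9, [0, 0, 0.4], [0, 0, 0]], [-0.9, [0, 0, 0.4], [0, 0, 0]], [-0.9, [0, 0, 0.35], [0, 0, 0]]]}}

```text
t: 10.98
ee_pos: [446.1, 190.8, 174.3]
orientation: [1.881, 2.516, 0.0]
ft_force: [-0.6, -0.9, -1.2]
width: 12.0
grasp_force: 30.0
```

Emit:
{"name": "apply_moves", "arguments": {"targets": [[-0.9, [0, 0, 0], [0, 0, 0]]]}}

```text
t: 11.1
ee_pos: [445.3, 190.4, 174.0]
orientation: [-1.881, -2.515, 0.003]
ft_force: [-0.0, 0.2, -2.7]
width: 11.8
grasp_force: 30.0
```

Run:
```python
from h import *
o=st()
I=img("side");a=I["pixels"][185:255,240:320].copy()
a=cv2.resize(a,(800,700),interpolation=2)[:600]
# overlay: predicted panel outline points from TCP
Rt=R.from_rotvec(o["orientation"]).as_matrix();Rp=np.column_stack([Rt[:,1],Rt[:,0],-Rt[:,2]])
o0=np.array(o["ee_pos"])-113*Rp[:,2]
for p in [(1.5,15,100),(18.5,15,80),(21.5,15,80),(21.5,15,105),(-1.5,15,105),(-1.5,15,80),(-1.5,30,66),(1.5,30,66)]:
    u=(proj(I,o0+Rp@p)[0]+.5-[240,185])*10;print(p,u.round());cv2.circle(a,tuple(int(v) for v in u),4,(0,255,0),-1)
c=np.array([461,195.8,0]);Rc=Rz(.289)
for p in [(x,y,122) for x in(-6,6) for y in(-21,21,-100,100)]+[(-58,0,110)]:
    u=(proj(I,c+Rc@p)[0]+.5-[240,185])*10;cv2.circle(a,tuple(int(v) for v in u),4,(255,255,0),-1);print(p,u.round())
cv2.imwrite("pics/c4.png",a)
```

```text
t 11.1 p [445.3 190.4 174. ] q [0.38 0.29 1.97 0.   0.88 0.09] F [-0.   0.2 -2.7] w 11.8 g 30.0
(1.5, 15, 100) [441. 227.]
(18.5, 15, 80) [366. 313.]
(21.5, 15, 80) [353. 314.]
(21.5, 15, 105) [353. 213.]
(-1.5, 15, 105) [455. 205.]
(-1.5, 15, 80) [454. 306.]
(-1.5, 30, 66) [466. 392.]
(1.5, 30, 66) [453. 393.]
(-6, -21, 122) [374. 317.]
(-6, 21, 122) [406. 399.]
(-6, -100, 122) [320. 178.]
(-6, 100, 122) [472. 572.]
(6, -21, 122) [323. 321.]
(6, 21, 122) [353. 403.]
(6, -100, 122) [272. 181.]
(6, 100, 122) [416. 576.]
(-58, 0, 110) [612. 388.]
```

View pics/c4.png

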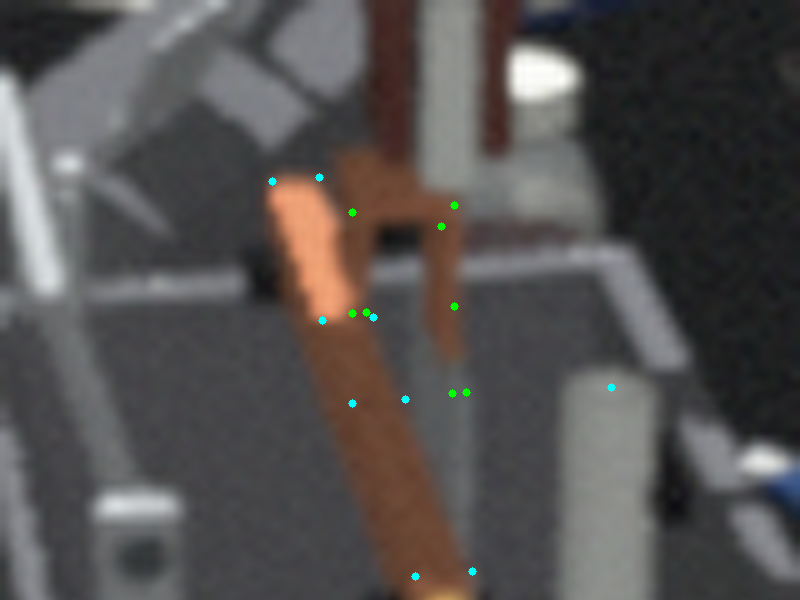

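Overlay: the hook sits at the predicted place, with the roof at (335–460,150–222) and the strip's right edge ≈460. The bar's front edge looks about 1–2 mm further back than fitted, so I'll measure it at sub-pixel.

Run:
```python
from h import *
I=img("side");d=I["pixels"].astype(float);d=cv2.GaussianBlur(d[...,2]-d[...,0],(1,3),0)
def edge(row,c0,c1,sign):
    p=d[row,c0:c1];m=p.max();h=m/2;i=int(np.argmax(p))
    j=i
    while p[j]>h: j+=sign
    f=(p[j-sign]-h)/(p[j-sign]-p[j]);return c0+j-sign+sign*f
rows=range(220,240);c=np.array([461,195.8,0]);Rc=Rz(.289)
E=np.array([(edge(r,266,286,1) if r>222 else edge(r,266,279,1),r,edge(r,266,279,-1)) for r in rows])
y=np.linspace(-60,100,161);L=proj(I,[c+Rc@[-6,t,122] for t in y])
print("right edge obs-pred px",[round(a-np.interp(r,L[:,1],L[:,0]),2) for a,r,_ in E])
L2=proj(I,[c+Rc@[6,t,102] for t in y])
print("left edge (z=102?) obs-pred",[round(a-np.interp(r,L2[:,1],L2[:,0]),2) for _,r,a in E])
for r in range(208,222): print(r,d[r,268:290].astype(int).tolist())
```

```text
Traceback (most recent call last):
IndexError: index 13 is out of bounds for axis 0 with size 13
```

```bash
cat > bar.py <<'E'
from h import *
I=img("side");d=I["pixels"].astype(float);d=cv2.GaussianBlur(d[...,2]-d[...,0],(1,3),0)
c=np.array([461,195.8,0]);Rc=Rz(.289)
y=np.linspace(-100,100,201);L=proj(I,[c+Rc@[-6,t,122] for t in y]);L2=proj(I,[c+Rc@[6,t,102] for t in y])
for r in range(224,240):
    g=np.diff(d[r]);a=int(np.interp(r,L[:,1],L[:,0]));b=int(np.interp(r,L2[:,1],L2[:,0]))
    def pk(c,s):
        k=np.arange(c-4,c+5);w=np.clip(s*g[k],0,None)**2;return (w*(k+.5)).sum()/w.sum()
    print(r,round(pk(a,-1)-np.interp(r,L[:,1],L[:,0]),2),round(pk(b,1)-np.interp(r,L2[:,1],L2[:,0]),2))
for r in range(199,222): print(r,d[r,270:290].astype(int).tolist())
E
python3 bar.py
```

```text
224 -0.75 -0.25
225 -0.66 -0.4
226 -0.43 -0.43
227 -0.4 -0.29
228 -0.4 -0.26
229 -0.3 -0.29
230 -0.32 -0.18
231 -0.46 -0.19
232 -0.5 -0.24
233 -0.51 -0.22
234 -0.5 -0.15
235 -0.53 -0.05
236 -0.55 0.01
237 -0.46 -0.08
238 -0.5 -0.1
239 -0.5 -0.03
199 [0, -1, 1, 17, 26, 26, 29, 33, 34, 31, 22, 5, 1, 1, 1, 0, 2, 6, 15, 18]
200 [0, -1, 4, 31, 44, 46, 46, 45, 42, 37, 29, 9, 2, 2, 1, 0, 1, 3, 5, 8]
201 [10, 6, 8, 35, 51, 54, 54, 53, 49, 46, 39, 19, 5, 1, 1, 0, 0, 0, -1, 0]
202 [41, 31, 19, 35, 52, 55, 55, 55, 54, 51, 49, 30, 10, 4, 4, 2, 0, 0, -2, -3]
203 [84, 68, 39, 37, 51, 55, 57, 57, 57, 54, 53, 41, 22, 19, 17, 7, 0, -1, -2, -3]
204 [111, 100, 65, 42, 50, 58, 61, 60, 60, 56, 56, 52, 43, 42, 39, 16, 0, -1, -2, -2]
205 [119, 116, 89, 54, 49, 60, 63, 61, 60, 57, 56, 54, 54, 55, 53, 23, 1, -1, -1, 0]
206 [120, 118, 104, 67, 50, 59, 58, 50, 49, 45, 41, 41, 50, 53, 54, 27, 3, 0, 1, 3]
207 [119, 119, 108, 73, 52, 58, 48, 29, 24, 18, 17, 26, 42, 48, 52, 31, 7, 4, 5, 7]
208 [120, 120, 106, 70, 53, 59, 43, 15, 4, 1, 2, 21, 40, 45, 51, 34, 10, 7, 8, 7]
209 [120, 119, 107, 71, 53, 59, 42, 10, -1, 
[... 355 characters left out ...]
5, 49, 52, 24, -1, -4, -4, -3]
214 [81, 116, 121, 119, 103, 81, 42, 3, -2, -4, -1, 14, 36, 50, 53, 27, 0, -2, -4, -3]
215 [66, 110, 119, 119, 106, 86, 51, 8, -2, -4, -1, 13, 35, 49, 55, 27, 1, -1, -4, -3]
216 [57, 92, 105, 104, 91, 73, 47, 13, -2, -4, -1, 10, 33, 48, 56, 27, 0, -2, -4, -4]
217 [46, 67, 76, 77, 71, 61, 47, 19, 0, -3, -2, 5, 27, 45, 57, 28, 1, -2, -3, -4]
218 [37, 51, 56, 58, 59, 57, 51, 27, 4, -2, -3, 0, 19, 40, 54, 30, 4, -2, -2, -4]
219 [32, 47, 52, 54, 55, 54, 52, 34, 10, -2, -3, -1, 10, 28, 42, 28, 5, -2, -2, -4]
220 [23, 43, 51, 53, 53, 53, 52, 40, 17, -1, -3, -2, 3, 12, 22, 15, 2, -2, -4, -3]
221 [10, 36, 49, 52, 52, 53, 53, 46, 26, 3, -3, -2, 0, 1, 5, 1, 0, -3, -5, -3]
```

Emit:
{"name": "apply_moves", "arguments": {"targets": [[-0.9, [0, 0.076, 0], [0, 0, 0]], [-0.9, [0, 0.076, 0], [0, 0, 0]], [-0.9, [0, 0, 0.1], [0, 0, 0]], [-0.9, [0, 0, 0.1], [0, 0, 0]], [-0.9, [0, 0, 0.1], [0, 0, 0]], [-0.9, [0, 0, 0.08], [0, 0, 0]], [-0.9, [0, 0, 0], [0, 0, 0]]]}}

```text
t: 12.12
ee_pos: [453.0, 192.7, 155.6]
orientation: [-1.881, -2.516, 0.001]
ft_force: [0.3, -0.0, -1.2]
width: 12.0
grasp_force: 30.0
```

Run:
```python
from h import *
o=st();d=np.array(o["ee_pos"])-[461,195.8,0];print(Rz(.289).T@d)
I=img("side");a=I["pixels"][195:250,250:310];cv2.imwrite("pics/c5.png",cv2.resize(a,(600,550),interpolation=2))
```

```text
t 12.12 p [453.  192.7 155.6] q [0.38 0.33 1.97 0.   0.84 0.09] F [ 0.3 -0.  -1.2] w 12.0 g 30.0
[ -8.5430895   -0.64227209 155.58050288]
```

View pics/c5.png

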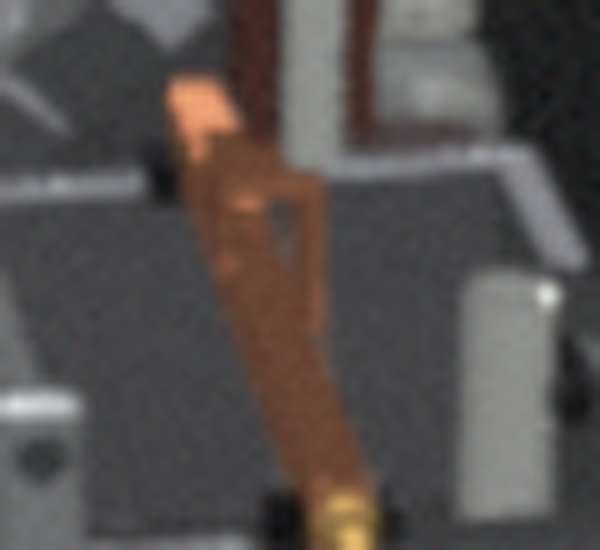

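The hook now straddles the bar (lip ≈(215,200), strip ≈(315,250) in the crop) and there is no contact force, so I'll lower gently.

Emit:
{"name": "apply_moves", "arguments": {"targets": [[-0.9, [0, 0, 0.08], [0, 0, 0]], [-0.9, [0, 0, 0.08], [0, 0, 0]], [-0.9, [0, 0, 0.08], [0, 0, 0]], [-0.9, [0, 0, 0.08], [0, 0, 0]], [-0.9, [0, 0, 0.04], [0, 0, 0]], [-0.9, [0, 0, 0.04], [0, 0, 0]]]}}

```text
t: 12.92
ee_pos: [453.3, 192.9, 135.9]
orientation: [1.881, 2.516, 0.001]
ft_force: [0.8, 0.3, -1.6]
width: 12.0
grasp_force: 30.0
```

Emit:
{"name": "apply_moves", "arguments": {"targets": [[-0.9, [0, 0, 0.02], [0, 0, 0]], [-0.9, [0, 0, 0.02], [0, 0, 0]], [-0.9, [0, 0, 0.02], [0, 0, 0]], [-0.9, [0, 0, 0], [0, 0, 0]]]}}

```text
t: 13.42
ee_pos: [453.3, 192.8, 133.0]
orientation: [1.881, 2.516, 0.0]
ft_force: [0.8, -0.3, -2.2]
width: 11.9
grasp_force: 30.0
```

Emit:
{"name": "apply_moves", "arguments": {"targets": [[-0.9, [0, 0, 0.02], [0, 0, 0]], [-0.9, [0, 0, 0.01], [0, 0, 0]], [-0.9, [0, 0, 0.01], [0, 0, 0]], [-0.9, [0, 0, 0], [0, 0, 0]]]}}

```text
t: 13.92
ee_pos: [453.3, 192.9, 131.0]
orientation: [1.881, 2.516, 0.001]
ft_force: [-0.5, -0.4, -1.1]
width: 12.1
grasp_force: 30.0
```

Emit:
{"name": "apply_moves", "arguments": {"targets": [[-0.9, [0, 0, 0.02], [0, 0, 0]], [-0.9, [0, 0, 0.01], [0, 0, 0]], [-0.9, [0, 0, 0], [0, 0, 0]]]}}

```text
t: 14.3
ee_pos: [453.3, 192.8, 129.5]
orientation: [1.882, 2.516, 0.0]
ft_force: [-0.4, -0.2, -1.9]
width: 12.1
grasp_force: 30.0
```

Emit:
{"name": "apply_moves", "arguments": {"targets": [[-0.9, [0, 0, 0.02], [0, 0, 0]], [-0.9, [0, 0, 0.01], [0, 0, 0]], [-0.9, [0, 0, 0], [0, 0, 0]]]}}

```text
t: 14.68
ee_pos: [453.4, 192.9, 128.9]
orientation: [1.881, 2.516, 0.001]
ft_force: [-3.8, -0.8, 10.6]
width: 11.6
grasp_force: 30.0
```

Run:
```python
from h import *
o=st()
I=img("side");a=I["pixels"][190:250,245:325].copy();print(cv2.imwrite("pics/c6.png",cv2.resize(a,(800,600),interpolation=2)))
for l in("panel_saddle","bar_notch","panel_grip"): print(l,[(x["xy"],x["score"]) for x in ctrl.pinpoint(l,"side")[:1]])
Rt=R.from_rotvec(o["orientation"]).as_matrix();Rp=np.column_stack([Rt[:,1],Rt[:,0],-Rt[:,2]])
o0=np.array(o["ee_pos"])-113*Rp[:,2];print("pred saddle",proj(I,o0+Rp@[10,0,100]),"grip",proj(I,o0+Rp@[0,0,132]))
```

```text
t 14.68 p [453.4 192.9 128.9] q [0.38 0.37 1.99 0.   0.78 0.09] F [-3.8 -0.8 10.6] w 11.6 g 30.0
True
panel_saddle [([276.7, 222.1], 0.59)]
bar_notch [([276.2, 223.7], 0.85)]
panel_grip [([281.5, 209.6], 0.62)]
pred saddle [[274.99525093 222.71931193]] grip [[279.36084694 209.81139015]]
```

View pics/c6.png

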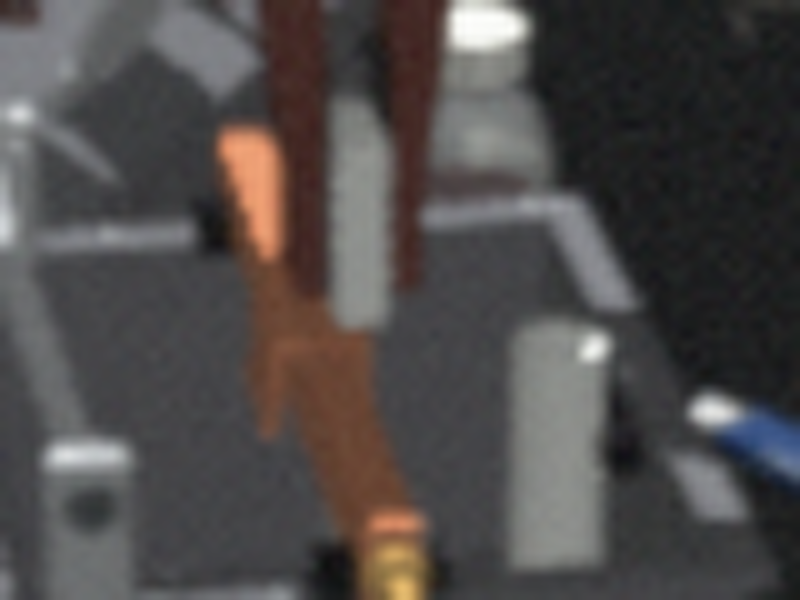

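The hook's lip hangs behind the bar (crop ≈(265,400)) and the roof is flush on it, with 10 N of contact. I'll release.

Emit:
{"name": "apply_moves", "arguments": {"targets": [[-0.9, [0, 0, -0.01], [0, 0, 0]], [-0.5, [0, 0, 0], [0, 0, 0]], [-0.3, [0, 0, 0], [0, 0, 0]], [-0.3, [0, 0, 0], [0, 0, 0]], [-0.3, [0, 0, 0], [0, 0, 0]], [-0.3, [0, 0, 0], [0, 0, 0]]]}}

```text
t: 15.62
ee_pos: [453.3, 192.9, 128.5]
orientation: [1.881, 2.516, 0.0]
ft_force: [-0.4, -0.1, -0.3]
width: 30.5
grasp_force: 0.0
```

Emit:
{"name": "apply_moves", "arguments": {"targets": [[-0.3, [0, 0, -0.1], [0, 0, 0]], [-0.3, [0, 0, -0.3], [0, 0, 0]], [-0.3, [0, 0, -0.5], [0, 0, 0]], [-0.3, [0, 0, -0.5], [0, 0, 0]], [-0.3, [0, 0, -0.5], [0, 0, 0]], [-0.3, [0, 0, -0.2], [0, 0, 0]]]}}

```text
t: 16.38
ee_pos: [454.1, 193.2, 235.8]
orientation: [1.88, 2.514, 0.005]
ft_force: [-0.2, -0.7, 0.5]
width: 30.9
grasp_force: 0.0
```

Run:
```python
from h import *
o=st()
Is={n:img(n) for n in("side","top")}
for l in("panel_saddle","bar_notch","panel_grip","bail_grip"):
    for n in Is: print(l,n,[(np.round(x["xy"],1),round(x["score"],2)) for x in ctrl.pinpoint(l,n)[:1]])
c=np.array([461.5,196,0]);Rc=Rz(.289)
for p in[(0,0,119),(-10,0,151),(62-56*np.cos(1.93),-50,128+56*np.sin(1.93))]: print(p,[proj(Is[n],c+Rc@p).round(1).tolist() for n in Is])
# bail push start: above/behind the bail grip with shut fingers
a=Is["side"]["pixels"][165:255,225:325];cv2.imwrite("pics/c7.png",cv2.resize(a,(660,594),interpolation=2))
```

```text
t 16.38 p [454.1 193.2 235.8] q [0.38 0.21 1.91 0.   1.02 0.09] F [-0.2 -0.7  0.5] w 30.9 g 0.0
panel_saddle side [(array([281.6, 221.5]), 0.62)]
panel_saddle top [(array([191.3, 209.6]), 0.5)]
bar_notch side [(array([275.8, 218.5]), 0.64)]
bar_notch top [(array([191.6, 206.5]), 0.72)]
panel_grip side [(array([283.1, 207.1]), 0.86)]
panel_grip top [(array([198. , 207.6]), 0.72)]
bail_grip side [(array([237.5, 188.8]), 0.72)]
bail_grip top [(array([196.7, 183. ]), 0.62)]
(0, 0, 119) [[[275.6, 221.6]], [[192.2, 210.2]]]
(-10, 0, 151) [[[280.0, 208.7]], [[191.4, 213.2]]]
(np.float64(81.68561514869376), -50, np.float64(180.42591492971314)) [[[237.2, 190.8]], [[197.0, 179.7]]]
```

View pics/c7.png

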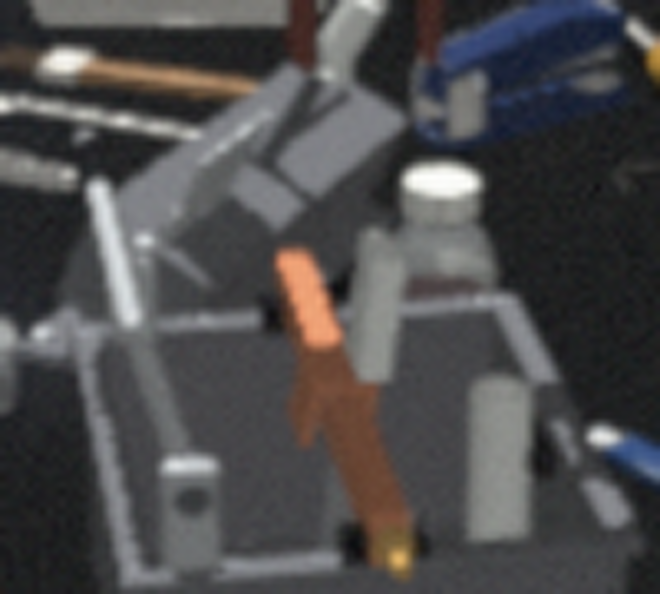

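The panel hangs on the bar with its grip upright at crop ≈(375,305), and the bail is still open at ≈(95–135,185–320). Next is the bail. I'll turn the shut fingers a quarter turn and go behind the crossbar.

```bash
cat > bail.py <<'E'
from h import *
c=np.array([461.5,196,0]);Rc=Rz(.289);W=lambda p:c+Rc@np.array(p,float)
Rt=np.column_stack([Rc[:,0],-Rc[:,1],-Rc[:,2]])
a=plan(W((114,-50,240)),Rt,10,-1);print("-B")
a=plan(W((114,-50,171)),Rt,3,-1,a);print("-C")
for i,th in enumerate(np.linspace(1.95,.35,17)):
    f=W((62-56*np.cos(th)+16.5,-50,128+56*np.sin(th)-9))
    a=plan(f,Rt,2 if i==0 else 1,-1,a)
E
python3 bail.py
```

```text
[[-1,[-0.098,0.246,-0.014],[-0.0,0.0,0.1]],[-1,[-0.058,0.259,-0.015],[-0.0,0.0,0.1]],[-1,[-0.017,0.265,-0.014],[-0.0,0.0,0.1]],[-1,[0.024,0.264,-0.015],[-0.0,0.0,0.099]],[-1,[0.066,0.257,-0.014],[-0.0,0.0,0.1]],[-1,[0.104,0.244,-0.015],[-0.0,0.0,0.1]],[-1,[0.142,0.224,-0.014],[-0.0,0.0,0.1]],[-1,[0.174,0.199,-0.015],[-0.0,0.0,0.1]]]
[[-1,[0.204,0.17,-0.014],[-0.0,0.001,0.1]],[-1,[0.228,0.136,-0.014],[-0.0,-0.0,0.099]]]
-B
[[-1,[-0.0,0.0,0.46],[-0.0,-0.0,0.0]],[-1,[-0.001,0.0,0.46],[-0.0,-0.0,0.0]],[-1,[0.0,0.0,0.46],[-0.0,-0.0,0.0]]]
-C
[[-1,[-0.148,-0.0,-0.0],[-0.0,-0.0,0.0]],[-1,[-0.147,-0.0,-0.001],[-0.0,-0.0,0.0]]]
[[-1,[-0.106,-0.0,-0.036],[-0.0,-0.0,0.0]]]
[[-1,[-0.109,-0.0,-0.026],[-0.0,-0.0,0.0]]]
[[-1,[-0.111,-0.0,-0.014],[-0.0,-0.0,0.0]]]
[[-1,[-0.112,-0.0,-0.004],[-0.0,-0.0,0.0]]]
[[-1,[-0.112,-0.001,0.008],[-0.0,-0.0,0.0]]]
[[-1,[-0.11,0.0,0.019],[-0.0,-0.0,0.0]]]
[[-1,[-0.108,0.0,0.03],[-0.0,-0.0,0.0]]]
[[-1,[-0.104,0.0,0.041],[-0.0,-0.0,0.0]]]
[[-1,[-0.1,0.0,0.05],[-0.0,-0.0,0.0]]]
[[-1,[-0.094,0.0,0.061],[-0.0,-0.0,0.0]]]
[[-1,[-0.088,0.0,0.069],[-0.0,-0.0,0.0]]]
[[-1,[-0.08,0.0,0.078],[-0.0,-0.0,0.0]]]
[[-1,[-0.073,0.0,0.086],[-0.0,-0.0,0.0]]]
[[-1,[-0.063,0.0,0.092],[-0.0,-0.0,0.0]]]
[[-1,[-0.054,0.0,0.098],[-0.0,-0.0,0.0]]]
[[-1,[-0.043,0.0,0.104],[-0.0,-0.0,0.0]]]
```

Emit:
{"name": "apply_moves", "arguments": {"targets": [[-1, [-0.098, 0.246, -0.014], [0, 0, 0.1]], [-1, [-0.058, 0.259, -0.015], [0, 0, 0.1]], [-1, [-0.017, 0.265, -0.014], [0, 0, 0.1]], [-1, [0.024, 0.264, -0.015], [0, 0, 0.1]], [-1, [0.066, 0.257, -0.014], [0, 0, 0.1]], [-1, [0.104, 0.244, -0.015], [0, 0, 0.1]], [-1, [0.142, 0.224, -0.014], [0, 0, 0.1]], [-1, [0.174, 0.199, -0.015], [0, 0, 0.1]]]}}

```text
t: 17.88
ee_pos: [559.1, 182.9, 238.9]
orientation: [-3.003, -0.922, 0.001]
ft_force: [0.0, 0.7, 0.3]
width: 0.6
grasp_force: 0.0
```

Emit:
{"name": "apply_moves", "arguments": {"targets": [[-1, [0.204, 0.17, -0.014], [0, 0, 0.1]], [-1, [0.228, 0.136, -0.014], [0, 0, 0.1]], [-1, [0, 0, 0], [0, 0, 0]]]}}

```text
t: 18.25
ee_pos: [585.7, 180.4, 240.2]
orientation: [-3.109, -0.45, 0.0]
ft_force: [-0.2, -0.3, -0.6]
width: 0.8
grasp_force: 0.0
```

Run:
```python
from h import *
o=st();print(Rz(.289).T@(np.array(o["ee_pos"])-[461.5,196,0]))
```

```text
t 18.25 p [585.7 180.4 240.2] q [0.28 0.39 1.64 0.   1.11 1.56] F [-0.2 -0.3 -0.6] w 0.8 g 0.0
[114.62123881 -50.36511027 240.20313795]
```

Emit:
{"name": "apply_moves", "arguments": {"targets": [[-1, [0, 0, 0.46], [0, 0, 0]], [-1, [0, 0, 0.46], [0, 0, 0]], [-1, [0, 0, 0.46], [0, 0, 0]], [-1, [-0.15, 0, 0], [0, 0, 0]], [-1, [-0.15, 0, 0], [0, 0, 0]], [-1, [-0.106, 0, -0.036], [0, 0, 0]], [-1, [-0.109, 0, -0.026], [0, 0, 0]], [-1, [-0.111, 0, -0.014], [0, 0, 0]]]}}

```text
t: 19.25
ee_pos: [555.6, 171.8, 176.5]
orientation: [-3.109, -0.449, -0.004]
ft_force: [1.0, 0.6, 0.7]
width: 0.3
grasp_force: 0.6
```

Emit:
{"name": "apply_moves", "arguments": {"targets": [[-1, [-0.112, 0, -0.004], [0, 0, 0]], [-1, [-0.112, 0, 0.008], [0, 0, 0]], [-1, [-0.11, 0, 0.019], [0, 0, 0]], [-1, [-0.108, 0, 0.03], [0, 0, 0]], [-1, [-0.104, 0, 0.041], [0, 0, 0]], [-1, [-0.1, 0, 0.05], [0, 0, 0]], [-1, [-0.094, 0, 0.061], [0, 0, 0]], [-1, [-0.088, 0, 0.069], [0, 0, 0]]]}}

```text
t: 20.25
ee_pos: [515.2, 159.9, 161.6]
orientation: [-3.109, -0.449, -0.0]
ft_force: [-0.2, -0.0, 0.5]
width: 0.5
grasp_force: 0.4
```

Emit:
{"name": "apply_moves", "arguments": {"targets": [[-1, [-0.08, 0, 0.078], [0, 0, 0]], [-1, [-0.073, 0, 0.086], [0, 0, 0]], [-1, [-0.063, 0, 0.092], [0, 0, 0]], [-1, [-0.054, 0, 0.098], [0, 0, 0]], [-1, [0, 0, 0], [0, 0, 0]]]}}

```text
t: 20.88
ee_pos: [502.6, 156.2, 143.7]
orientation: [-3.109, -0.449, -0.0]
ft_force: [1.4, 0.7, -1.6]
width: 0.7
grasp_force: 0.8
```

Run:
```python
from h import *
o=st();print(Rz(.289).T@(np.array(o["ee_pos"])-[461.5,196,0]))
I=img("side")
for l in("panel_saddle","bail_grip","panel_grip","bar_notch"): print(l,[(np.round(x["xy"],1),round(x["score"],2)) for x in ctrl.pinpoint(l,"side")[:1]])
a=I["pixels"][165:255,225:325];cv2.imwrite("pics/c8.png",cv2.resize(a,(660,594),interpolation=2))
```

```text
t 20.88 p [502.6 156.2 143.7] q [0.28 0.39 1.9  0.   0.85 1.56] F [ 1.4  0.7 -1.6] w 0.7 g 0.8
[ 28.00295184 -49.87404911 143.7147335 ]
panel_saddle [(array([281.1, 221.2]), 0.59)]
bail_grip [(array([266.1, 200.6]), 0.59)]
panel_grip [(array([281.6, 208.8]), 0.72)]
bar_notch [(array([276.1, 221.4]), 0.84)]
```

View pics/c8.png

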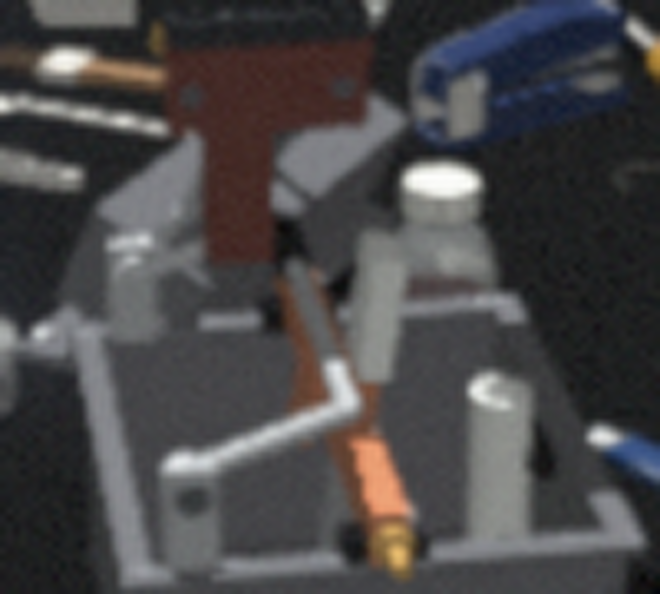

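The bail is down to about 0.4 rad, with its crossbar at crop (290–350,250–400) just above the hook, and the panel is still seated. I'll now press it down from above.

Emit:
{"name": "apply_moves", "arguments": {"targets": [[-1, [0.05, 0, 0], [0, 0, 0]], [-1, [0, 0, -0.3], [0, 0, 0]], [-1, [0, 0, -0.35], [0, 0, 0]], [-1, [-0.25, 0, 0], [0, 0, 0]], [-1, [-0.25, 0, 0], [0, 0, 0]], [-1, [0, 0, 0.2], [0, 0, 0]], [-1, [0, 0, 0.2], [0, 0, 0]], [-1, [0, 0, 0], [0, 0, 0]]]}}

```text
t: 22.12
ee_pos: [480.4, 149.6, 155.2]
orientation: [3.109, 0.448, -0.003]
ft_force: [-0.2, 0.3, 0.1]
width: 0.1
grasp_force: 0.0
```

Emit:
{"name": "apply_moves", "arguments": {"targets": [[-1, [0, 0, 0.08], [0, 0, 0]], [-1, [0, 0, 0.08], [0, 0, 0]], [-1, [0, 0, 0.06], [0, 0, 0]], [-1, [0, 0, 0], [0, 0, 0]]]}}

```text
t: 22.62
ee_pos: [481.0, 149.8, 145.4]
orientation: [-3.109, -0.449, -0.0]
ft_force: [-1.1, 0.1, 0.1]
width: 0.7
grasp_force: 0.0
```

Emit:
{"name": "apply_moves", "arguments": {"targets": [[-1, [0, 0, 0.06], [0, 0, 0]], [-1, [0, 0, 0.06], [0, 0, 0]], [-1, [0, 0, 0.04], [0, 0, 0]], [-1, [0, 0, 0], [0, 0, 0]]]}}

```text
t: 23.12
ee_pos: [481.0, 149.8, 137.4]
orientation: [-3.109, -0.448, -0.0]
ft_force: [-0.3, -0.2, 0.4]
width: 0.5
grasp_force: 0.0
```

Emit:
{"name": "apply_moves", "arguments": {"targets": [[-1, [0, 0, 0.03], [0, 0, 0]], [-1, [0, 0, 0.02], [0, 0, 0]], [-1, [0, 0, 0], [0, 0, 0]]]}}

```text
t: 23.5
ee_pos: [481.1, 149.8, 135.1]
orientation: [-3.109, -0.449, -0.0]
ft_force: [1.0, 0.4, 0.5]
width: 0.5
grasp_force: 0.0
```

Emit:
{"name": "apply_moves", "arguments": {"targets": [[-1, [0, 0, 0.02], [0, 0, 0]], [-1, [0, 0, 0.02], [0, 0, 0]], [-1, [0, 0, 0], [0, 0, 0]]]}}

```text
t: 23.88
ee_pos: [481.2, 149.9, 134.0]
orientation: [-3.109, -0.449, -0.001]
ft_force: [-2.9, -0.4, 10.4]
width: 0.5
grasp_force: 5.5
```

Run:
```python
from h import *
st();I=img("side")
for l in("panel_saddle","bail_grip","panel_grip","bar_notch"): print(l,[(np.round(x["xy"],1),round(x["score"],2)) for x in ctrl.pinpoint(l,"side")[:2]])
c=np.array([461.5,196,0]);Rc=Rz(.289)
for th in(0,.1,.2,.4):
    q=[proj(I,c+Rc@np.array((62-56*np.cos(th),y,128+56*np.sin(th))))[0].round(1).tolist() for y in(-50,72)];print(th,q)
# crossbar (bright steel) near corner: bright pixels
m=cmask(I,"white");ys,xs=np.nonzero(m[215:245,240:300]);print(sorted(zip((xs+240).tolist(),(ys+215).tolist())))
```

```text
t 23.88 p [481.2 149.9 134. ] q [0.28 0.38 1.96 0.   0.8  1.56] F [-2.9 -0.4 10.4] w 0.5 g 5.5
panel_saddle [(array([277.7, 221.3]), 0.72)]
bail_grip [(array([277.4, 211. ]), 0.66), (array([301. , 224.1]), 0.54)]
panel_grip [(array([282. , 207.1]), 0.6)]
bar_notch [(array([278.6, 220.9]), 0.67)]
0 [[269.6, 209.0], [278.5, 233.2]]
0.1 [[269.5, 206.9], [278.4, 230.9]]
0.2 [[269.1, 204.8], [278.0, 228.7]]
0.4 [[267.7, 200.8], [276.5, 224.3]]
[(250, 234), (250, 235), (250, 236), (251, 234), (251, 235), (251, 236), (252, 233), (252, 234), (252, 235), (252, 236), (253, 233), (253, 234), (253, 235), (253, 236), (254, 234), (254, 235), (254, 236), (255, 234), (255, 235), (255, 236), (256, 234), (256, 235), (256, 236), (257, 235), (257, 236), (258, 234), (258, 235), (258, 236), (259, 234), (259, 235), (259, 236), (260, 234), (260, 235), (260, 236), (261, 234), (261, 235), (261, 236), (262, 234), (262, 235), (262, 236), (263, 234), (263, 235), (263, 236), (264, 234), (264, 235), (264, 236), (265, 234), (265, 235), (265, 236), (266, 234), (266, 235), (267, 234), (267, 235), (268, 233), (268, 23
[... 167 characters left out ...]
33), (273, 234), (273, 235), (274, 233), (274, 234), (274, 235), (275, 233), (275, 234), (275, 235), (276, 228), (276, 229), (276, 230), (276, 231), (276, 232), (276, 233), (276, 234), (276, 235), (277, 227), (277, 228), (277, 229), (277, 230), (277, 231), (277, 232), (277, 233), (277, 234), (277, 235), (278, 228), (278, 229), (278, 230), (278, 231), (278, 232), (278, 233), (278, 234), (278, 235), (279, 229), (279, 230), (279, 231), (279, 232), (279, 233), (279, 234), (280, 218), (280, 233), (280, 234), (281, 215), (281, 216), (287, 242), (297, 222), (297, 223), (297, 224), (298, 222), (298, 223), (298, 224), (298, 225), (298, 226), (299, 222), (299, 223), (299, 224), (299, 225), (299, 226)]
```

The bail's arm is level (image rows 234–235) and its near corner at (278,233) matches θ≈0, so it is down. Now the anode.

```bash
cat > an.py <<'E'
from h import *
Is={n:img(n) for n in("side","top")}
for l in("anode","anode_grip"):
    for n in Is: print(l,n,[(np.round(x["xy"],1).tolist(),round(x["score"],2)) for x in ctrl.pinpoint(l,n)[:2]])
Rp=rackR(-.306);g=np.array([492.4,-94.5,142.6]);a0=g-27*Rp[:,2]
for n in Is: print(n,"pred collar,grip,top",proj(Is[n],[a0,g,a0+42*Rp[:,2]]).round(1).tolist())
g=g+1.5*Rp[:,0]+3*Rp[:,2]
Rt=np.column_stack([Rp[:,0],-Rp[:,1],-Rp[:,2]])
o=st();P=np.array(o["ee_pos"]);R0=R.from_rotvec(o["orientation"]).as_matrix()
a=plan(P+[0,0,110],R0,3,-1);print("--")
a=plan(g+61*Rp[:,2],Rt,12,0,a);print("--")
plan(g-19*Rp[:,2],Rt,7,0,a)
E
python3 an.py
```

```text
anode side []
anode top [([282.1, 195.6], 0.65)]
anode_grip side [([302.1, 221.5], 0.24)]
anode_grip top []
side pred collar,grip,top [[273.6, 175.2], [277.2, 167.8], [279.2, 163.6]]
top pred collar,grip,top [[283.6, 196.5], [283.3, 199.6], [283.0, 201.4]]
t 24.43 p [481.3 149.9 134. ] q [0.28 0.38 1.96 0.   0.8  1.56] F [-2.9 -1.1 10.4] w 0.6 g 5.4
[[-1,[0.001,-0.0,-0.733],[0.0,0.0,0.0]],[-1,[0.0,-0.0,-0.734],[0.0,0.0,0.0]],[-1,[0.001,-0.0,-0.733],[0.0,0.0,0.0]]]
--
[[0,[-0.133,0.372,0.071],[-0.007,0.022,0.031]],[0,[-0.117,0.377,0.071],[-0.007,0.023,0.031]],[0,[-0.101,0.382,0.071],[-0.007,0.022,0.031]],[0,[-0.085,0.386,0.072],[-0.006,0.023,0.031]],[0,[-0.069,0.388,0.073],[-0.007,0.022,0.031]],[0,[-0.052,0.391,0.076],[-0.007,0.023,0.031]],[0,[-0.036,0.392,0.078],[-0.007,0.022,0.03]],[0,[-0.02,0.393,0.081],[-0.007,0.022,0.031]]]
[[0,[-0.004,0.392,0.085],[-0.007,0.023,0.031]],[0,[0.011,0.391,0.09],[-0.007,0.022,0.031]],[0,[0.028,0.389,0.094],[-0.007,0.023,0.031]],[0,[0.043,0.386,0.101],[-0.007,0.022,0.031]]]
--
[[0,[0.0,-0.0,0.229],[0.0,-0.0,0.0]],[0,[0.0,-0.0,0.228],[0.0,-0.0,0.0]],[0,[0.0,-0.0,0.229],[0.0,-0.0,0.0]],[0,[0.0,-0.001,0.228],[0.0,-0.0,0.0]],[0,[0.0,0.0,0.229],[0.0,-0.0,0.0]],[0,[0.0,0.0,0.228],[0.0,-0.0,0.0]],[0,[0.0,0.0,0.229],[0.0,-0.0,0.0]]]
```

Emit:
{"name": "apply_moves", "arguments": {"targets": [[-1, [0, 0, -0.3], [0, 0, 0]], [-1, [0, 0, -0.7], [0, 0, 0]], [-1, [0, 0, -0.7], [0, 0, 0]], [-1, [0, 0, -0.5], [0, 0, 0]], [0, [-0.133, 0.372, 0.071], [-0.007, 0.022, 0.031]], [0, [-0.117, 0.377, 0.071], [-0.007, 0.023, 0.031]], [0, [-0.101, 0.382, 0.071], [-0.007, 0.022, 0.031]], [0, [-0.085, 0.386, 0.072], [-0.006, 0.023, 0.031]]]}}

```text
t: 25.42
ee_pos: [476.7, 70.4, 229.5]
orientation: [3.108, 0.14, 0.231]
ft_force: [0.5, -0.0, 0.0]
width: 37.5
grasp_force: 0.0
```

Emit:
{"name": "apply_moves", "arguments": {"targets": [[0, [-0.069, 0.388, 0.073], [-0.007, 0.022, 0.031]], [0, [-0.052, 0.391, 0.076], [-0.007, 0.023, 0.031]], [0, [-0.036, 0.392, 0.078], [-0.007, 0.022, 0.03]], [0, [-0.02, 0.393, 0.081], [-0.007, 0.022, 0.031]], [0, [-0.004, 0.392, 0.085], [-0.007, 0.023, 0.031]], [0, [0.011, 0.391, 0.09], [-0.007, 0.022, 0.031]], [0, [0.028, 0.389, 0.094], [-0.007, 0.023, 0.031]], [0, [0.043, 0.386, 0.101], [-0.007, 0.022, 0.031]]]}}

```text
t: 26.42
ee_pos: [467.8, -87.5, 201.0]
orientation: [2.967, -0.46, 0.66]
ft_force: [0.0, 0.1, -0.5]
width: 44.0
grasp_force: 0.0
```

```bash
cat > an2.py <<'E'
from h import *
o=st()
I=img("side")
for l in("panel_saddle","bail_grip","panel_grip"): print(l,[(np.round(x["xy"],1),round(x["score"],2)) for x in ctrl.pinpoint(l,"side")[:1]])
print("bail arm rows",[np.nonzero(cmask(I,"white")[225:242,c])[0].mean()+225 for c in(258,264,270,275)])
Rp=rackR(-.306);g=np.array([492.4,-93.5,142.6])+1.5*Rp[:,0]+3*Rp[:,2]
Rt=np.column_stack([Rp[:,0],-Rp[:,1],-Rp[:,2]])
plan(g-19*Rp[:,2],Rt,8,0)
E
python3 an2.py
```

```text
t 26.43 p [467.8 -87.5 201. ] q [-0.17  0.09  2.25 -0.16  0.38  1.84] F [ 0.   0.1 -0.5] w 44.0 g 0.0
panel_saddle [(array([279.6, 218.4]), 0.69)]
bail_grip [(array([269.4, 209.7]), 0.73)]
panel_grip [(array([279.8, 209.5]), 0.66)]
bail arm rows [np.float64(235.0), np.float64(235.0), np.float64(234.0), np.float64(229.71428571428572)]
[[0,[0.0,-0.003,0.199],[0.0,0.0,0.0]],[0,[0.0,-0.003,0.199],[0.0,0.0,0.0]],[0,[0.0,-0.003,0.198],[0.0,0.0,0.0]],[0,[0.0,-0.003,0.199],[0.0,0.0,0.0]],[0,[0.0,-0.002,0.199],[0.0,0.0,0.0]],[0,[0.0,-0.003,0.199],[0.001,0.0,0.0]],[0,[0.0,-0.003,0.199],[-0.0,0.0,0.0]],[0,[0.0,-0.003,0.198],[-0.0,0.0,0.0]]]
```

Bail_grip at (269.4,209.7) matches θ≈0 (269.6,209.0). Grasping the anode.

Emit:
{"name": "apply_moves", "arguments": {"targets": [[0, [0, -0.003, 0.2], [0, 0, 0]], [0, [0, -0.003, 0.2], [0, 0, 0]], [0, [0, -0.003, 0.2], [0, 0, 0]], [0, [0, -0.003, 0.2], [0, 0, 0]], [0, [0, -0.003, 0.2], [0, 0, 0]], [0, [0, -0.003, 0.2], [0, 0, 0]], [0, [0, -0.003, 0.2], [0, 0, 0]], [0, [0, -0.003, 0.2], [0, 0, 0]]]}}

```text
t: 27.62
ee_pos: [500.5, -96.0, 127.2]
orientation: [2.969, -0.458, 0.657]
ft_force: [-1.0, 0.6, -0.5]
width: 43.8
grasp_force: 0.0
```

Emit:
{"name": "apply_moves", "arguments": {"targets": [[-0.9, [0, 0, 0], [0, 0, 0]], [-0.9, [0, 0, 0], [0, 0, 0]], [-0.9, [0, 0, 0], [0, 0, 0]], [-0.9, [0, 0, 0], [0, 0, 0]]]}}

```text
t: 28.12
ee_pos: [500.5, -95.8, 128.3]
orientation: [2.968, -0.457, 0.659]
ft_force: [1.0, 2.4, 1.3]
width: 17.1
grasp_force: 30.0
```

```bash
cat > ml.py <<'E'
from h import *
def look():
    o=st();I=img("side")
    Rt=R.from_rotvec(o["orientation"]).as_matrix();P=np.array(o["ee_pos"])
    gp=P-19*Rt[:,2];print("grasp pt px",proj(I,gp).round(1),"collar pred",proj(I,gp+30*Rt[:,2]).round(1),"tip",proj(I,gp+130*Rt[:,2]).round(1))
    for l in("anode","anode_grip"): print(l,[(np.round(x["xy"],1),round(x["score"],2)) for x in ctrl.pinpoint(l,"side")[:2]])
    for x in ctrl.masks_of("anode","side")[:2]: print("mask",x["bbox"],x["region"].sum(),round(x["score"],2))
    return I,o,Rt,P
E
python3 - <<'E'
from ml import *
I,o,Rt,P=look()
for i in range(4):
    img("side");print(round(ctrl.get_obs()["width"],1))
g=cv2.cvtColor(I["pixels"],cv2.COLOR_BGR2GRAY);print(g[158:182,264:292])
E
```

```text
t 28.12 p [500.5 -95.8 128.3] q [-0.18  0.3   2.23 -0.3   0.18  1.98] F [1.  2.4 1.3] w 17.1 g 30.0
grasp pt px [[277.  166.9]] collar pred [[273.  175.2]] tip [[260.3 201.2]]
anode [(array([274.2, 174.1]), 0.44)]
anode_grip [(array([278.5, 217.6]), 0.56), (array([278.2, 168.7]), 0.39)]
mask [265.0, 175.3, 275.9, 190.4] 48 0.61
17.4
17.3
17.5
17.2
[[156 155 162 167 156 143 141 153 200 203 159  92  52  48  47  48  44  50
   52  57  56  53  49  41  34  30  28  32]
 [160 150 145 150 151 154 147 155 202 210 183 124  61  45  51  51  46  49
   51  54  55  54  44  38  39  33  36  29]
 [179 177 176 155 136 138 138 142 195 196 165 111  58  47  45  48  47  45
   49  49  52  49  43  37  31  36  26  32]
 [222 222 220 187 157 158 162 159 198 187 123  64  46  43  50  43  45  42
   51  53  49  45  36  31  30  33  32  37]
 [214 215 210 207 203 201 202 202 211 172 102  53  50  49  50  49  49  42
   47  47  48  45  36  36  28  29  32  29]
 [168 170 163 155 154 160 162 158 184 138  71  48  48  45  50  44  47  49
   63  60  47  41  34  32  33  32  31  35]
 [138 140 138 137 142 155 157 159 144 101  53  4
[... 1358 characters left out ...]
 51  63  88 116 131 131 126  98  85 108 122 121 122 126  91  48  31  33
   34  29  30  34  33  70  80  61  46  39]
 [ 93 102 121 132 132 131 116  84  62  76 105 122 125 118  96  65  44  36
   34  33  31  31  40  71  77  53  45  41]
 [133 132 132 129 131 120  96  64  59  84 114 123 112 109 118 103  81  58
   44  38  32  36  38  76  74  50  43  39]
 [128 130 129 130 127 105  75  64  69  97 115 107  86  87 117 123 117  96
   73  50  38  34  40  68  84  74  62  49]
 [134 135 131 130 117  89  65  61  81 102  97  80  84 105 122 131 128 129
  113  86  59  45  37  74 106 106  98  74]
 [142 144 136 125  99  72  61  64  89  85  78  91 111 124 129 130 131 130
  129 116 100  68  52  77 110 119 117 109]]
```

The side profile shows the finger about 8 mm behind the head's axis (the head sticks out towards the robot). The 17.3 mm opening agrees, so I'll regrasp centred.

Emit:
{"name": "apply_moves", "arguments": {"targets": [[0, [0, 0, 0], [0, 0, 0]], [0, [0, 0, 0], [0, 0, 0]], [0, [0, 0, 0], [0, 0, 0]], [0, [-0.09, 0, 0], [0, 0, 0]], [0, [-0.09, 0, 0], [0, 0, 0]], [0, [0, 0, 0], [0, 0, 0]]]}}

```text
t: 29.28
ee_pos: [491.7, -93.3, 123.6]
orientation: [2.969, -0.457, 0.656]
ft_force: [-0.1, -0.6, 0.6]
width: 44.0
grasp_force: 0.0
```

Emit:
{"name": "apply_moves", "arguments": {"targets": [[-0.9, [0, 0, 0], [0, 0, 0]], [-0.9, [0, 0, 0], [0, 0, 0]], [-0.9, [0, 0, 0], [0, 0, 0]], [-0.9, [0, 0, 0], [0, 0, 0]]]}}

```text
t: 29.78
ee_pos: [492.7, -93.3, 124.2]
orientation: [2.969, -0.457, 0.658]
ft_force: [0.7, 3.1, 0.0]
width: 17.4
grasp_force: 30.0
```

Run:
```python
from ml import *
I,o,Rt,P=look()
g=cv2.cvtColor(I["pixels"],cv2.COLOR_BGR2GRAY);print(g[160:178:1,266:292])
```

```text
t 29.77 p [492.7 -93.3 124.2] q [-0.18  0.3   2.25 -0.34  0.17  2.02] F [0.7 3.1 0. ] w 17.4 g 30.0
grasp pt px [[279.6 168.7]] collar pred [[275.5 176.9]] tip [[262.7 202.9]]
anode [(array([273. , 175.9]), 0.56)]
anode_grip [(array([279.9, 168.2]), 0.54)]
mask [242.4, 204.3, 280.0, 239.5] 308 0.39
mask [213.8, 210.7, 227.0, 230.8] 216 0.25
[[173 154 136 137 137 143 196 203 196 193 131  56  46  48  45  45  50  50
   47  50  55  51  48  51  43  32]
 [219 187 157 158 159 160 201 192 203 197 131  57  45  46  51  46  49  50
   45  48  50  55  52  46  37  31]
 [212 204 201 201 201 200 213 190 176 161 105  52  45  47  46  48  50  45
   45  43  51  44  46  41  36  30]
 [159 155 153 156 160 160 184 164 119  85  53  48  46  47  42  45  48  46
   47  46  47  47  43  38  30  29]
 [136 139 141 152 158 160 162 144  93  45  41  40  46  44  47  48  46  44
   47  45  47  46  40  37  35  33]
 [123 126 125 130 130 131 147 139  89  44  44  46  48  46  45  45  51  51
   44  41  42  46  42  34  31  32]
 [122 123 126 127 125 125 137 122  72  47  47  44  49  47  47  46  52  45
   43  42  38  35  33  30  34
[... 505 characters left out ...]
44  43  33
   41  34  34  31  30  34  51  64]
 [ 33  36  34  38  99 191 169  88  53  47  46  47  47  47  47  41  43  38
   36  36  31  34  35  55  76  85]
 [ 36  35  40  60 112 167 145  86  54  47  49  50  47  52  50  39  40  41
   36  31  32  42  69  84  88  86]
 [ 40  52  73  98 124 146 145 109  72  59  53  43  46  48  43  36  37  32
   33  33  36  54  88  83  84  88]
 [ 52  90 116 126 127 127 123 120 103  86  65  51  46  47  37  36  39  33
   35  28  36  67  81  69  51  52]
 [ 90 118 127 131 126  97  81 106 126 121  94  72  51  47  37  38  35  36
   29  32  35  71  79  58  41  40]
 [121 128 131 131 112  81  63  73 108 125 122 102  85  66  44  33  34  32
   34  29  38  73  77  53  44  43]]
```

Run:
```python
from h import *
Rp=rackR(-.306);o=ctrl.get_obs();P=np.array(o["ee_pos"]);R0=R.from_rotvec(o["orientation"]).as_matrix()
a=(P-70*R0[:,2],R0)
Rc=Rz(.289);Rt=np.column_stack([Rc[:,0],-Rc[:,1],-Rc[:,2]])
a=plan(np.array([450,-70,262.]),Rt@R.from_euler('z',20,degrees=True).as_matrix(),5,-.9,a)
print("--");plan(np.array([405.9,179.5,250]),Rt,13,-.9,a)
```

```text
[[-0.9,[0.06,-0.037,-0.3],[0.007,-0.055,-0.031]],[-0.9,[0.036,-0.038,-0.305],[0.007,-0.056,-0.031]],[-0.9,[0.011,-0.041,-0.305],[0.007,-0.055,-0.03]],[-0.9,[-0.013,-0.043,-0.306],[0.007,-0.055,-0.031]],[-0.9,[-0.038,-0.049,-0.302],[0.007,-0.055,-0.031]]]
--
[[-0.9,[-0.091,-0.379,0.019],[-0.0,-0.0,-0.017]],[-0.9,[-0.08,-0.381,0.018],[-0.0,-0.0,-0.017]],[-0.9,[-0.07,-0.384,0.019],[-0.0,-0.0,-0.017]],[-0.9,[-0.06,-0.385,0.018],[-0.0,-0.0,-0.017]],[-0.9,[-0.05,-0.387,0.019],[-0.0,-0.0,-0.017]],[-0.9,[-0.04,-0.387,0.018],[-0.0,-0.0,-0.017]],[-0.9,[-0.029,-0.389,0.019],[-0.0,-0.0,-0.018]],[-0.9,[-0.018,-0.389,0.019],[-0.0,-0.0,-0.017]]]
[[-0.9,[-0.007,-0.39,0.018],[-0.0,-0.0,-0.017]],[-0.9,[0.003,-0.39,0.019],[-0.0,-0.0,-0.017]],[-0.9,[0.013,-0.389,0.018],[-0.0,-0.0,-0.017]],[-0.9,[0.023,-0.389,0.019],[-0.0,-0.0,-0.017]],[-0.9,[0.034,-0.389,0.018],[-0.0,-0.0,-0.017]]]
```

Emit:
{"name": "apply_moves", "arguments": {"targets": [[-0.9, [0, 0, -0.15], [0, 0, 0]], [-0.9, [0, 0, -0.25], [0, 0, 0]], [-0.9, [0, 0, -0.25], [0, 0, 0]], [-0.9, [0, 0, -0.25], [0, 0, 0]], [-0.9, [0, 0, -0.25], [0, 0, 0]], [-0.9, [0, 0, -0.25], [0, 0, 0]]]}}

```text
t: 30.72
ee_pos: [463.9, -84.4, 188.4]
orientation: [2.968, -0.458, 0.657]
ft_force: [0.5, 0.0, -0.4]
width: 17.6
grasp_force: 30.0
```

Emit:
{"name": "apply_moves", "arguments": {"targets": [[-0.9, [0.06, -0.037, -0.3], [0.007, -0.055, -0.031]], [-0.9, [0.036, -0.038, -0.305], [0.007, -0.056, -0.031]], [-0.9, [0.011, -0.041, -0.305], [0.007, -0.055, -0.03]], [-0.9, [-0.013, -0.043, -0.306], [0.007, -0.055, -0.031]], [-0.9, [-0.038, -0.049, -0.302], [0.007, -0.055, -0.031]], [-0.9, [-0.091, -0.379, 0.019], [0, 0, -0.017]], [-0.9, [-0.08, -0.381, 0.018], [0, 0, -0.017]], [-0.9, [-0.07, -0.384, 0.019], [0, 0, -0.017]]]}}

```text
t: 31.72
ee_pos: [439.3, -11.8, 259.6]
orientation: [-3.141, -0.033, -0.001]
ft_force: [0.3, -0.2, -1.3]
width: 17.3
grasp_force: 30.0
```

Emit:
{"name": "apply_moves", "arguments": {"targets": [[-0.9, [-0.06, -0.385, 0.018], [0, 0, -0.017]], [-0.9, [-0.05, -0.387, 0.019], [0, 0, -0.017]], [-0.9, [-0.04, -0.387, 0.018], [0, 0, -0.017]], [-0.9, [-0.029, -0.389, 0.019], [0, 0, -0.018]], [-0.9, [-0.018, -0.389, 0.019], [0, 0, -0.017]], [-0.9, [-0.007, -0.39, 0.018], [0, 0, -0.017]], [-0.9, [0.003, -0.39, 0.019], [0, 0, -0.017]], [-0.9, [0.013, -0.389, 0.018], [0, 0, -0.017]]]}}

```text
t: 32.72
ee_pos: [412.2, 141.7, 252.3]
orientation: [-3.119, -0.37, -0.001]
ft_force: [-0.5, 0.7, -0.7]
width: 17.5
grasp_force: 30.0
```

Emit:
{"name": "apply_moves", "arguments": {"targets": [[-0.9, [0.023, -0.389, 0.019], [0, 0, -0.017]], [-0.9, [0.034, -0.2, 0.018], [0, 0, -0.017]], [-0.9, [0, 0, 0], [0, 0, 0]], [-0.9, [0, 0, 0], [0, 0, 0]]]}}

```text
t: 33.22
ee_pos: [408.2, 169.9, 250.0]
orientation: [-3.109, -0.451, -0.0]
ft_force: [0.4, -0.5, -0.9]
width: 17.5
grasp_force: 30.0
```

Run:
```python
from ml import *
I,o,Rt,P=look();print("tilt",Rt[:,2].round(3),"sleeve rim px",proj(I,[405.9,179.5,110]).round(1))
for l in("sleeve_mouth",): print([(np.round(x["xy"],1),round(x["score"],2)) for x in ctrl.pinpoint(l,"side")[:1]])
g=cv2.cvtColor(I["pixels"],cv2.COLOR_BGR2GRAY);np.set_printoptions(linewidth=200)
for r in range(150,246,2): print(r,g[r,284:318].tolist())
```

```text
t 33.23 p [408.2 169.9 250. ] q [0.37 0.11 1.99 0.   1.04 1.65] F [ 0.4 -0.5 -0.9] w 17.5 g 30.0
grasp pt px [[301.3 156.5]] collar pred [[301.  169.3]] tip [[300.  210.1]]
anode [(array([296.9, 167.3]), 0.58), (array([249.6, 217.8]), 0.48)]
anode_grip [(array([301.3, 157.9]), 0.57)]
mask [289.3, 148.8, 302.8, 209.0] 219 0.52
tilt [ 0.  0. -1.] sleeve rim px [[300.4 223.3]]
[(array([300.3, 222.4]), 0.9)]
150 [28, 37, 34, 32, 32, 30, 31, 28, 26, 31, 33, 47, 90, 101, 72, 49, 51, 46, 47, 47, 49, 48, 48, 47, 56, 84, 99, 94, 76, 53, 34, 31, 30, 27]
152 [31, 29, 35, 32, 29, 36, 29, 30, 32, 33, 32, 59, 103, 112, 79, 49, 45, 52, 46, 44, 53, 49, 46, 53, 55, 64, 73, 65, 48, 35, 32, 23, 28, 37]
154 [30, 35, 28, 30, 32, 28, 30, 32, 31, 32, 37, 74, 112, 114, 83, 48, 50, 48, 54, 48, 48, 45, 48, 49, 45, 39, 31, 31, 31, 35, 36, 41, 56, 61]
156 [30, 29, 33, 29, 33, 30, 30, 34, 37, 30, 39, 85, 116, 119, 83, 53, 47, 51, 51, 50, 46, 46, 47, 48, 43, 38, 40, 46, 51, 57, 73, 66, 58, 49]
158 [34, 32, 29, 34, 28, 31, 30, 34, 32, 33, 43, 98, 123, 108, 72, 49, 45, 46, 48, 47, 46, 47, 46, 50, 47, 62, 68, 65, 54
[... 5643 characters left out ...]
, 137, 141, 143, 144, 144, 139, 116, 68, 25, 29, 26, 49, 57, 55, 60, 62, 64, 60, 53, 46]
238 [175, 135, 87, 73, 71, 72, 72, 67, 70, 71, 70, 85, 110, 129, 135, 139, 144, 143, 143, 140, 120, 88, 59, 57, 55, 56, 53, 53, 54, 59, 61, 60, 60, 55]
240 [177, 162, 118, 83, 71, 68, 73, 70, 66, 70, 71, 87, 113, 132, 136, 143, 143, 142, 143, 139, 121, 84, 60, 56, 56, 56, 56, 56, 56, 58, 58, 63, 59, 60]
242 [164, 163, 168, 139, 90, 70, 66, 71, 67, 66, 70, 89, 114, 130, 138, 141, 143, 146, 142, 137, 119, 83, 60, 54, 59, 57, 52, 61, 56, 60, 57, 56, 60, 62]
244 [132, 127, 111, 95, 70, 69, 71, 68, 67, 69, 70, 89, 118, 132, 141, 138, 143, 144, 142, 136, 120, 86, 58, 54, 58, 57, 55, 55, 56, 57, 60, 55, 58, 59]
```

The anode hangs in the grip leaning ~0.09 rad, with its collar axis ~7 mm towards the bar from the tool axis (collar at col ≈297.8, tool axis 301, sleeve centre 300.3). I'll correct both and hover over the sleeve.

```bash
cat > hov.py <<'E'
from h import *
import sys
ox,al,z,n=map(float,sys.argv[1:5]);c=np.array([461.5,196,0]);Rc=Rz(.289)
Rt=np.column_stack([Rc[:,0],-Rc[:,1],-Rc[:,2]])@R.from_euler('y',-al).as_matrix()
plan(c+Rc@np.array([-58-ox,0,z]),Rt,int(n),-.9)
E
python3 hov.py 6.3 .09 237 4
```

```text
[[-0.9,[-0.03,-0.049,0.065],[-0.0,-0.014,-0.0]],[-0.9,[-0.028,-0.049,0.065],[-0.0,-0.015,-0.0]],[-0.9,[-0.026,-0.049,0.066],[-0.0,-0.014,-0.001]],[-0.9,[-0.025,-0.05,0.067],[-0.0,-0.014,0.0]]]
```

Emit:
{"name": "apply_moves", "arguments": {"targets": [[-0.9, [-0.03, -0.049, 0.065], [0, -0.014, 0]], [-0.9, [-0.028, -0.049, 0.065], [0, -0.015, 0]], [-0.9, [-0.026, -0.049, 0.066], [0, -0.014, 0]], [-0.9, [-0.025, -0.05, 0.067], [0, -0.014, 0]], [-0.9, [0, 0, 0], [0, 0, 0]], [-0.9, [0, 0, 0], [0, 0, 0]]]}}

```text
t: 34.22
ee_pos: [399.8, 178.1, 236.9]
orientation: [3.093, 0.45, -0.138]
ft_force: [-0.6, -0.1, -1.3]
width: 17.4
grasp_force: 30.0
```

Run:
```python
from ml import *
I,o,Rt,P=look();c=Rz(.289).T@(P-[461.5,196,0]);print("cell",c.round(1))
S=np.array([405.9,179.5]);print("axis px at z",[(z,proj(I,[*S,z])[0].round(1).tolist()) for z in(110,130,160,190,220,245)])
print([(np.round(x["xy"],1),round(x["score"],2)) for x in ctrl.pinpoint("sleeve_mouth","side")[:1]])
g=cv2.cvtColor(I["pixels"],cv2.COLOR_BGR2GRAY)
for r in list(range(154,226,2)): print(r,g[r,290:312].tolist())
```

```text
t 34.23 p [399.8 178.1 236.9] q [0.39 0.17 1.96 0.01 1.1  1.66] F [-0.6 -0.1 -1.3] w 17.4 g 30.0
grasp pt px [[304.  163.6]] collar pred [[304.9 176.3]] tip [[307.6 216.5]]
anode [(array([302.4, 175.4]), 0.62), (array([250.3, 220.7]), 0.31)]
anode_grip [(array([304.1, 166.8]), 0.82)]
mask [294.0, 165.3, 307.2, 214.0] 230 0.57
cell [-64.3   0.4 236.9]
axis px at z [(110, [300.4, 223.3]), (130, [300.6, 215.5]), (160, [300.9, 203.6]), (190, [301.2, 191.4]), (220, [301.5, 179.0]), (245, [301.8, 168.3])]
[(array([297.4, 225.2]), 0.93)]
154 [26, 34, 28, 29, 32, 27, 32, 38, 41, 40, 38, 45, 48, 48, 46, 47, 48, 47, 49, 47, 48, 40]
156 [29, 28, 30, 32, 26, 26, 32, 40, 53, 64, 53, 45, 49, 50, 50, 46, 46, 50, 49, 46, 49, 49]
158 [30, 33, 32, 27, 31, 31, 25, 45, 88, 104, 76, 49, 48, 52, 47, 50, 47, 48, 47, 47, 49, 61]
160 [30, 32, 31, 29, 30, 27, 30, 43, 98, 122, 92, 53, 46, 45, 45, 45, 50, 47, 51, 47, 42, 37]
162 [36, 33, 32, 35, 32, 29, 26, 47, 98, 125, 97, 58, 49, 49, 52, 48, 45, 54, 49, 47, 50, 37]
164 [34, 32, 33, 32, 30, 35, 28, 51, 100, 126, 100, 61, 48, 49, 51, 42, 49, 49, 49, 50, 50, 47]
[... 2236 characters left out ...]
27, 32, 26, 32, 31, 29, 35]
212 [110, 104, 98, 92, 87, 84, 82, 80, 68, 62, 56, 58, 71, 110, 95, 50, 34, 35, 32, 30, 34, 35]
214 [68, 69, 67, 67, 69, 70, 69, 72, 61, 54, 58, 56, 68, 104, 114, 81, 42, 34, 32, 31, 36, 28]
216 [69, 69, 70, 69, 71, 67, 68, 71, 67, 63, 58, 59, 61, 59, 59, 62, 45, 37, 34, 30, 29, 32]
218 [71, 70, 74, 64, 70, 67, 72, 68, 68, 62, 60, 58, 57, 57, 60, 55, 59, 49, 37, 34, 30, 32]
220 [71, 69, 71, 69, 69, 70, 70, 72, 72, 67, 58, 59, 53, 59, 69, 92, 92, 75, 54, 41, 34, 34]
222 [68, 68, 68, 70, 72, 70, 79, 97, 106, 113, 120, 117, 107, 93, 89, 114, 118, 89, 62, 51, 37, 30]
224 [72, 69, 69, 70, 67, 75, 104, 124, 130, 138, 138, 143, 136, 128, 125, 100, 71, 61, 63, 61, 52, 40]
```

The rod is vertical and its axis (cols 301.2–301.4) lies on the sleeve axis. Lowering.

Emit:
{"name": "apply_moves", "arguments": {"targets": [[-0.9, [0.009, 0, 0.1], [0, 0, 0]], [-0.9, [0.009, 0, 0.1], [0, 0, 0]], [-0.9, [0.009, 0, 0.1], [0, 0, 0]], [-0.9, [0.009, 0, 0.1], [0, 0, 0]], [-0.9, [0, 0, 0], [0, 0, 0]]]}}

```text
t: 35.1
ee_pos: [399.5, 177.9, 216.4]
orientation: [3.093, 0.449, -0.14]
ft_force: [-0.2, -0.0, -0.9]
width: 17.4
grasp_force: 30.0
```

Emit:
{"name": "apply_moves", "arguments": {"targets": [[-0.9, [0.018, 0, 0.2], [0, 0, 0]], [-0.9, [0.018, 0, 0.2], [0, 0, 0]], [-0.9, [0.018, 0, 0.2], [0, 0, 0]], [-0.9, [0, 0, 0], [0, 0, 0]]]}}

```text
t: 35.6
ee_pos: [399.2, 177.9, 185.8]
orientation: [3.093, 0.45, -0.141]
ft_force: [-0.3, -0.1, -1.0]
width: 17.6
grasp_force: 30.0
```

Emit:
{"name": "apply_moves", "arguments": {"targets": [[-0.9, [0.018, 0, 0.2], [0, 0, 0]], [-0.9, [0.018, 0, 0.2], [0, 0, 0]], [-0.9, [0.018, 0, 0.2], [0, 0, 0]], [-0.9, [0.018, 0, 0.2], [0, 0, 0]], [-0.9, [0, 0, 0], [0, 0, 0]]]}}

```text
t: 36.22
ee_pos: [399.3, 178.0, 145.8]
orientation: [3.093, 0.449, -0.141]
ft_force: [-0.7, 1.1, -0.6]
width: 17.6
grasp_force: 30.0
```

Run:
```python
from ml import *
I,o,Rt,P=look()
g=cv2.cvtColor(I["pixels"],cv2.COLOR_BGR2GRAY)
for r in list(range(190,238,2)): print(r,g[r,288:314].tolist())
```

```text
t 36.23 p [399.3 178.  145.8] q [0.39 0.31 2.03 0.01 0.89 1.66] F [-0.7  1.1 -0.6] w 17.6 g 30.0
grasp pt px [[303.2 201.7]] collar pred [[304.  213.5]] tip [[306.7 250.9]]
anode [(array([299.1, 211.9]), 0.65)]
anode_grip [(array([299.3, 203.3]), 0.43)]
mask [269.7, 200.6, 283.7, 227.9] 178 0.47
mask [297.5, 205.9, 301.7, 226.1] 63 0.45
190 [178, 197, 200, 209, 214, 190, 128, 61, 47, 50, 49, 47, 46, 51, 48, 52, 45, 49, 49, 48, 50, 50, 41, 46, 45, 35]
192 [246, 248, 249, 250, 249, 248, 229, 172, 119, 71, 45, 41, 46, 41, 49, 49, 49, 47, 52, 44, 49, 47, 36, 33, 35, 36]
194 [163, 188, 211, 219, 226, 223, 205, 175, 131, 78, 51, 47, 46, 51, 50, 44, 47, 46, 45, 47, 44, 45, 40, 32, 29, 31]
196 [131, 134, 133, 127, 132, 142, 136, 128, 116, 94, 104, 84, 54, 48, 46, 48, 51, 48, 44, 50, 49, 48, 42, 32, 28, 33]
198 [120, 121, 120, 123, 125, 129, 123, 113, 94, 95, 113, 87, 54, 49, 50, 50, 49, 47, 50, 50, 50, 49, 42, 34, 28, 34]
200 [121, 120, 118, 120, 116, 121, 119, 118, 114, 109, 116, 97, 65, 50, 48, 45, 48, 49, 47, 47, 45, 48, 38, 31, 28, 34]
202 [126, 125, 127, 133, 136, 132, 133, 128, 123, 11
[... 1333 characters left out ...]
 71, 67, 69, 70, 71, 73, 76, 105, 122, 131, 137, 136, 137, 140, 139, 131, 103, 68, 55, 63, 58, 60, 51, 41, 28]
228 [68, 70, 71, 70, 69, 71, 68, 78, 106, 125, 134, 138, 144, 142, 144, 138, 135, 91, 53, 55, 54, 63, 61, 54, 53, 42]
230 [69, 72, 69, 68, 66, 72, 72, 78, 110, 124, 133, 138, 138, 142, 138, 139, 130, 86, 39, 41, 57, 57, 58, 60, 61, 69]
232 [70, 70, 68, 68, 68, 70, 70, 81, 108, 126, 134, 138, 142, 142, 142, 137, 125, 78, 29, 21, 42, 54, 60, 59, 60, 62]
234 [68, 69, 71, 73, 67, 68, 68, 77, 113, 127, 132, 141, 138, 141, 143, 138, 105, 56, 27, 14, 28, 45, 58, 60, 62, 56]
236 [67, 66, 69, 71, 70, 69, 69, 81, 109, 130, 135, 138, 142, 146, 141, 135, 114, 67, 29, 29, 28, 47, 58, 56, 62, 61]
```

The dark rod is inside the sleeve mouth (rod cols 298–302 between the white rims at row 222). I'll lower the rest of the way.

Emit:
{"name": "apply_moves", "arguments": {"targets": [[-0.9, [0.012, 0, 0.14], [0, 0, 0]], [-0.9, [0.012, 0, 0.14], [0, 0, 0]], [-0.9, [0.007, 0, 0.08], [0, 0, 0]], [-0.9, [0.002, 0, 0.03], [0, 0, 0]], [-0.9, [0, 0, 0], [0, 0, 0]]]}}

```text
t: 37.05
ee_pos: [399.6, 178.2, 126.8]
orientation: [3.094, 0.45, -0.139]
ft_force: [-0.5, 2.9, -3.5]
width: 17.6
grasp_force: 30.0
```

Emit:
{"name": "apply_moves", "arguments": {"targets": [[-0.9, [0.003, 0, 0.03], [0, 0, 0]], [-0.9, [0.003, 0, 0.03], [0, 0, 0]], [-0.9, [0, 0, 0], [0, 0, 0]]]}}

```text
t: 37.42
ee_pos: [399.9, 178.2, 124.1]
orientation: [3.094, 0.45, -0.138]
ft_force: [-0.5, 3.9, -1.1]
width: 17.5
grasp_force: 30.0
```

Emit:
{"name": "apply_moves", "arguments": {"targets": [[-0.9, [0.003, 0, 0.03], [0, 0, 0]], [-0.9, [0.002, 0, 0.02], [0, 0, 0]], [-0.9, [0, 0, 0], [0, 0, 0]]]}}

```text
t: 37.8
ee_pos: [399.9, 178.2, 121.5]
orientation: [3.094, 0.45, -0.138]
ft_force: [-0.7, 4.4, 0.2]
width: 17.2
grasp_force: 30.0
```

Emit:
{"name": "apply_moves", "arguments": {"targets": [[-0.9, [0.002, 0, 0.02], [0, 0, 0]], [-0.9, [0.002, 0, 0.02], [0, 0, 0]], [-0.9, [0, 0, 0], [0, 0, 0]]]}}

```text
t: 38.17
ee_pos: [399.8, 178.2, 119.5]
orientation: [3.094, 0.45, -0.138]
ft_force: [-1.3, 5.7, 1.1]
width: 17.5
grasp_force: 30.0
```

Emit:
{"name": "apply_moves", "arguments": {"targets": [[-0.9, [0, -0.03, 0], [0, 0, 0]], [-0.9, [0.002, 0, 0.02], [0, 0, 0]], [-0.9, [0.001, 0, 0.015], [0, 0, 0]], [-0.9, [0, 0, 0], [0, 0, 0]]]}}

```text
t: 38.67
ee_pos: [399.3, 179.1, 118.4]
orientation: [3.093, 0.45, -0.139]
ft_force: [-2.8, -2.1, 11.6]
width: 17.3
grasp_force: 30.0
```

Fz jumped to 11.6 N, so the collar is on the rim. Releasing and retreating.

Emit:
{"name": "apply_moves", "arguments": {"targets": [[-0.9, [0, 0, -0.01], [0, 0, 0]], [-0.3, [0, 0, 0], [0, 0, 0]], [-0.1, [0, 0, 0], [0, 0, 0]], [-0.1, [0, 0, 0], [0, 0, 0]], [-0.1, [0, 0, 0], [0, 0, 0]], [-0.1, [0, 0, 0], [0, 0, 0]]]}}

```text
t: 39.42
ee_pos: [399.4, 179.5, 118.2]
orientation: [3.093, 0.45, -0.138]
ft_force: [-0.3, -0.2, -0.1]
width: 39.2
grasp_force: 0.0
```

Emit:
{"name": "apply_moves", "arguments": {"targets": [[-0.1, [-0.009, 0, -0.1], [0, 0, 0]], [-0.1, [-0.02, 0, -0.3], [0, 0, 0]], [-0.1, [-0.045, 0, -0.5], [0, 0, 0]], [-0.1, [-0.045, 0, -0.5], [0, 0, 0]], [-0.1, [-0.045, 0, -0.5], [0, 0, 0]], [-0.1, [-0.045, 0, -0.5], [0, 0, 0]], [-0.1, [-0.1, 0.8, -0.3], [0, 0, 0]], [-0.1, [-0.1, 0.8, 0], [0, 0, 0]]]}}

```text
t: 40.42
ee_pos: [415.3, 100.0, 257.0]
orientation: [3.094, 0.452, -0.132]
ft_force: [-0.0, -0.2, -1.2]
width: 39.6
grasp_force: 0.0
```

Emit:
{"name": "apply_moves", "arguments": {"targets": [[-0.1, [-0.1, 0.9, 0], [0, 0, 0]], [-0.1, [-0.1, 0.9, 0], [0, 0, 0]], [-0.1, [0, 0.9, 0], [0, 0, 0]], [-0.1, [0, 0, 0], [0, 0, 0]], [-0.1, [0, 0, 0], [0, 0, 0]]]}}

```text
t: 41.05
ee_pos: [442.9, -31.6, 255.9]
orientation: [3.094, 0.448, -0.138]
ft_force: [-0.3, -0.2, 0.0]
width: 39.3
grasp_force: 0.0
```

Run:
```python
from h import *
o=st();Is={n:img(n) for n in("side","top")}
c=np.array([461.5,196,0]);Rc=Rz(.289)
ex={"anode":(-58,0,110),"anode_grip":(-58,0,137),"panel_saddle":(0,0,119),"panel_grip":(-10,0,151),"bail_grip":(6,-50,128),"coupon":None,"mouse":None,"sample_bottle":None,"weighing_bottle":None}
for l,p in ex.items():
    for n in Is: print(l,n,[(np.round(x["xy"],1).tolist(),round(x["score"],2)) for x in ctrl.pinpoint(l,n)[:1]],proj(Is[n],c+Rc@np.array(p,float)).round(1).tolist() if p else "")
g=cv2.cvtColor(Is["side"]["pixels"],cv2.COLOR_BGR2GRAY)
for r in list(range(202,240,2)): print(r,g[r,264:312].tolist())
```

```text
t 41.05 p [442.9 -31.6 255.9] q [-0.08  0.15  1.93 -0.03  1.14  1.22] F [-0.3 -0.2  0. ] w 39.3 g 0.0
anode side [([299.2, 223.9], 0.74)] [[300.4, 223.3]]
anode top [([198.9, 228.2], 0.36)] [[197.7, 227.5]]
anode_grip side [([305.1, 216.4], 0.55)] [[300.7, 212.8]]
anode_grip top [([198.3, 224.4], 0.49)] [[196.4, 227.8]]
panel_saddle side [([281.7, 218.2], 0.6)] [[275.6, 221.6]]
panel_saddle top [([349.9, 216.2], 0.71)] [[192.2, 210.2]]
panel_grip side [([278.5, 207.6], 0.71)] [[280.0, 208.7]]
panel_grip top [([191.1, 212.1], 0.61)] [[191.4, 213.2]]
bail_grip side [([269.0, 208.5], 0.75)] [[269.6, 209.0]]
bail_grip top [([205.3, 202.6], 0.65)] [[206.2, 203.8]]
coupon side [([252.2, 207.1], 0.46)] 
coupon top [] 
mouse side [([272.3, 312.5], 0.94)] 
mouse top [([149.6, 215.4], 0.56)] 
sample_bottle side [([292.4, 220.6], 0.73)] 
sample_bottle top [] 
weighing_bottle side [([289.6, 220.0], 0.72)] 
weighing_bottle top [([251.2, 160.3], 0.62)] 
202 [74, 81, 85, 89, 93, 86, 90, 79, 62, 64, 61, 65, 78, 144, 235, 251, 252, 251, 236, 164, 105, 106, 120, 123, 122, 126, 128, 132, 137, 139, 133,
[... 3367 characters left out ...]
28, 83, 42, 37, 43, 67, 107, 131]
234 [172, 178, 188, 207, 215, 213, 214, 215, 215, 213, 210, 206, 200, 192, 192, 186, 172, 177, 176, 147, 100, 73, 70, 71, 71, 68, 68, 71, 67, 72, 73, 78, 111, 131, 136, 141, 143, 143, 144, 139, 104, 58, 37, 34, 31, 46, 65, 107]
236 [148, 139, 137, 133, 126, 118, 117, 113, 109, 111, 106, 107, 103, 102, 104, 100, 105, 157, 177, 173, 135, 87, 72, 72, 69, 71, 71, 72, 72, 69, 72, 84, 114, 133, 135, 139, 146, 144, 142, 137, 116, 72, 35, 26, 26, 49, 58, 72]
238 [71, 71, 75, 73, 71, 74, 75, 78, 71, 70, 68, 72, 69, 72, 76, 81, 120, 162, 176, 180, 178, 133, 83, 72, 70, 72, 71, 70, 66, 67, 70, 83, 113, 131, 138, 142, 145, 144, 143, 140, 123, 87, 61, 57, 53, 55, 57, 59]
```

The side view shows the anode upright with its collar on the rim (head cols 297–305, collar row ≈223). The bail and panel are where expected, and the arm is clear.

```bash
python3 -c "
from workcell import ctrl
print(ctrl.close_job())"
```

```text
the job is handed in; nothing more can be done
None
```

I handed the job in at about 41 s on the robot clock. By the last camera and force readings, the panel hangs in the bar's notch with the bail down on its hook, and the anode stands in the sleeve with its collar on the rim. The coupon stayed in the rack and nothing else on the bench was touched; no verdict came back.

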